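Rebuild the two plating-bath filter chambers

TASK

The two bath-filter chambers are open for new cartridges: stand the slim cartridge over the thin standpipe of the small base and the wide cartridge over the thick standpipe of the large base, each right down on the seat. Then cover each cartridge with the bell that fits, the tall narrow one on the small base and the short wide one on the large base, sitting level inside the base's rim. Let go of everything.

Things in the scene. Friction and masses are not known exactly. Their poses are not given: they have to be found in the camera images.
- slim_cartridge_center (a point): slim wound filter cartridge, a white upright tube: 44 mm outside, 24 mm through bore, 85 mm high, 110 g, standing on the worktop. The point is its centre (half-way up, 42.5 mm above its underside); z is its axis. Both ends are alike.
- wide_cartridge_center (a point): wide pleated filter cartridge, a white upright tube with upright folds: 58 mm outside, 36 mm through bore, 62 mm high, 140 g, standing on the worktop. The point is its centre (half-way up, 31 mm above its underside); z is its axis. Both ends are alike.
- tall_bell_knob (a point): tall narrow steel cover bell, an upside-down cup with 3 mm wall, standing on its open mouth: 77 mm over the bead at its mouth (74 mm body), 68 mm inside, 92 mm deep inside, 96 mm high to its flat top, 220 g. On top a round black knob, 30 mm across, 22 mm high, on a thin stem, to grasp it by. The point is the middle of the knob, on the axis, 121 mm above the mouth's edge and 25 mm above the flat top; z is the axis.
- short_bell_knob (a point): short wide steel cover bell, an upside-down cup with 3 mm wall, standing on its open mouth: 93 mm over the bead at its mouth (90 mm body), 84 mm inside, 68 mm deep inside, 72 mm high to its flat top, 260 g. On top a round black knob, 30 mm across, 22 mm high, on a thin stem, to grasp it by. The point is the middle of the knob, on the axis, 97 mm above the mouth's edge and 25 mm above the flat top; z is the axis.
- small_base: small grey filter base, a fixed round dish 102 mm across the rim, a black hose tail on each side (own +y, -y). Origin: on its axis, on the worktop; z up. Flat seat 11 mm above the origin, 82 mm across; the rim flares to 92 mm across at 20 mm height. In the middle a thin metal standpipe, 12 mm thick, its last 10 mm tapering to 6 mm, tip 60 mm above the seat. Slim cartridge and tall bell rest on the seat.
- large_base: large grey filter base, a fixed round dish 118 mm across the rim, a black hose tail on each side (own +y, -y). Origin: on its axis, on the worktop; z up. Flat seat 11 mm above the origin, 98 mm across; the rim flares to 108 mm across at 20 mm height. In the middle a thick metal standpipe, 24 mm thick, its last 10 mm tapering to 12 mm, tip 42 mm above the seat. Wide cartridge and short bell rest on the seat.

How it is judged (in metres and radians):
At the end, for the whole second after the job is handed in: Slim cartridge on the small base's standpipe under the tall bell, wide cartridge on the large base's under the short bell; all four within 9 mm of their base's axis, down on its seat within 4 mm, upright within 0.08 rad, released and at rest (horizontal distance between each of slim_cartridge_center, tall_bell_knob and small_base below 0.009 m and z of slim_cartridge_center in the frame of small_base between 0.0495 and 0.0575 m and angle between each of slim_cartridge_center, tall_bell_knob, wide_cartridge_center, short_bell_knob's own z axis and vertical below 0.08 rad and z of tall_bell_knob in the frame of small_base between 0.128 and 0.136 m and horizontal distance between each of wide_cartridge_center, short_bell_knob and large_base below 0.009 m and z of wide_cartridge_center in the frame of large_base between 0.038 and 0.046 m and z of short_bell_knob in the frame of large_base between 0.104 and 0.112 m and linear speed of each of slim_cartridge, wide_cartridge, tall_bell, short_bell below 0.02 m/s); the robot touches nothing.
It also fails if it takes over 112 s, if anything falls off the work surface, if the arm or the gripper's body presses on something with over 40 N, if the wrist force passes 120 N, or if a joint passes its speed limit or range.

ROBOT

A 7-joint arm with a two-finger parallel gripper is mounted at the origin on a cart in front of the work surface, level with it; the furniture and walls round the work are solid. World frame = base frame: x ahead of the robot, y to its left, z up, the work surface at z = 0. Lengths are in mm, angles in rad, forces in N, time in s.
With the tool pointing down it reaches from about 400 to 850 mm from the base axis. Payload 4.4 kg.
Tool frame: the origin (TCP) lies between the finger pads; the fingertips stand 22 mm ahead of it and the grasp point (between the pads) lies 3 mm ahead of it; z points along the fingers, x is the direction in which the jaws open and shut, and the axes are right-handed (so a half turn about z gives the same grasp; the last joint's range is limited). The gripper opens to 94 mm and grips with 3 to 60 N. Pads are 16 mm wide; open, the fingers measure 119 mm over their backs; the gripper's body (75 mm by 177 mm) begins 78 mm behind the grasp point.
Start: joints at [-1.201, 0.628, 0.038, 1.517, -0.027, 0.996, -0.02], TCP at [274.367, 589.271, 227.478] pointing down, gripper open.
Joint ranges: [-3.06, 3.06], [-0.37, 2.12], [-1.25, 1.32], [0.18, 2.47], [-1.1, 4.24], [0.23, 1.98], [-2.94, 2.94]. Speed limits (rad/s): [2.57, 2.57, 3.14, 3.14, 3.14, 3.14, 3.14].

INTERFACE

Orientations are given as a unit quaternion [w, x, y, z].
In Python, from workcell import robot gives the robot as it stands. The module is installed in compiled form; this text tells all that it offers.
- The arm moves only by the tool carry_out, never from a script. Its argument "plan" is a list of rows, each a list of 5 numbers: the shift along the tool's x, y, z in m, then the turn about the tool's z in rad, then the opening, from -1 (shut) to 1 (fully open). In form: [[x, y, z, roll, claw], ...]. A call has 1 to 12 rows; each row shifts and turns the commanded pose from where the row before left it, along the tool's axes as they then stand; what a row does not reach is not made up. A row lasts 1/10 s, in which the tool goes at most 50 mm and 8.59 degrees, less where a joint would pass 70% of its speed; a pose out of reach is approached as far as the arm can. A call is refused whole if a number of a shift passes 0.05 or a number of a turn 0.15, either way. A call with a gripper value outside its range is refused whole. The fingers move at their own pace and stop on an object; the grip force is fixed at half the most. Time passes only in rows, so rows that do not move let the fingers close. It gives the time, the measured TCP pose, the force and the opening at its end, in the units of the state.
- robot.observe(): the state, without advancing time (a new reading comes with each control period).
- robot.snapshot(name): name is "scene" or "top"; returns a dict with "frame" (400x640x3 uint8, red, green, blue), "depth" (400x640 float32, mm along the optical axis (not along the pixel's ray), 0 where there is no reading), "K" (3x3 intrinsics, pixels), "k1" (the pictures are not rectified: a ray, as slopes to the right and down, at radius r is drawn at 1 + k1 r^2 times it, then the intrinsics apply), "cam_to_world" (4x4, takes a point from camera to world coordinates). Camera axes: x right, y up, looking along -z (the intrinsics and any distortion apply to the point x, -y, -z); pixel columns grow to the right and rows downward; lengths in mm; the calibration is good to about 2 mm. A picture is of the moment at which its call begins.
- robot.finish_job(): hands the job in, once; it reports no verdict.
The state is a dict: "t": time; "joint_pos": joint angles; "dq": joint speeds; "tau": joint torques, N m; "position": TCP position; "orientation": TCP orientation; "force": force on the tool from outside, world axes, zero at the start; "torque": the same for the moment, N m; "width": finger opening in mm.
Only numpy, scipy, OpenCV 4.12 (cv2) and the standard library are available. Lean on these libraries where they do the work, as an engineer would, in place of code of your own. Each camera call takes 0.05 s, during which the arm holds its last target.

## Working session

There is one attempt and no reset: what is moved stays moved. The work goes in short steps, Python scripts to look and compute and a tool call to move; the robot and the scene stay as the last step left them, time stands still between calls to the robot, and variables do not carry over. Pictures are saved under pics/ and viewed, and the job is handed in when it is done.

Besides the shell and the picture viewer there is one more tool, called as name(argument=value, ...) on one line, values as JSON. carry_out: Moves the arm, as the interface text tells. Its arguments: {"type":"object","properties":{"plan":{"type":"array","items":{"type":"array","items":{"type":"number"}}}},"required":["plan"]}

```bash
mkdir -p pics
cat > h.py <<'E'
import numpy as np, cv2
from workcell import robot
def snap(n,f=None):
    s=robot.snapshot(n)
    np.savez(f'{n}.npz',**{k:np.array(v) for k,v in s.items()})
    if f: cv2.imwrite('pics/'+f,s['frame'][:,:,::-1])
    return s
def cloud(s):
    K=np.array(s['K']);D=s['depth'];h,w=D.shape
    u,v=np.meshgrid(np.arange(w),np.arange(h))
    xd=(u-K[0,2])/K[0,0];yd=(v-K[1,2])/K[1,1]
    x,y=xd.copy(),yd.copy()
    for _ in range(10):
        f=1+float(s['k1'])*(x*x+y*y);x,y=xd/f,yd/f
    P=np.stack([x*D,-y*D,-D,np.ones_like(D)],-1)
    W=P@np.array(s['cam_to_world']).T
    W=W[...,:3];W[D==0]=np.nan
    return W
E
python3 - <<'E'
from h import *
for n in('scene','top'):
    s=snap(n,n+'1.png');print(n,s['K'],s['k1'],s['cam_to_world'])
print(robot.observe())
E
```

```text
scene [[514.95633324   0.         313.90142974]
 [  0.         514.95633324 216.72858547]
 [  0.           0.           1.        ]] -0.14895454219231602 [[-4.37578131e-01  4.60998172e-01 -7.72014290e-01 -6.32245781e+02]
 [-8.99062498e-01 -2.38214070e-01  3.67342730e-01  5.50416639e+02]
 [-1.45603390e-02  8.54830242e-01  5.18703436e-01  8.83499574e+02]
 [ 0.00000000e+00  0.00000000e+00  0.00000000e+00  1.00000000e+00]]
top [[441.0502894    0.         319.12387226]
 [  0.         441.0502894  208.30246468]
 [  0.           0.           1.        ]] -0.08014325626334272 [[ 1.93726051e-02  9.86549040e-01 -1.62313568e-01  3.34047684e+02]
 [-9.99606236e-01  2.24078147e-02  1.68897229e-02 -5.86038500e+00]
 [ 2.02996323e-02  1.61922456e-01  9.86594670e-01  1.21515300e+03]
 [ 0.00000000e+00  0.00000000e+00  0.00000000e+00  1.00000000e+00]]
{'t': 0.1, 'joint_pos': array([-1.20082975,  0.62923867,  0.03844928,  1.51823523, -0.02697045,
        0.99632398, -0.01999316]), 'dq': array([ 0.00042362, -0.00291589,  0.00103657, -0.00292144,  0.00135011,
        0.00060335,  0.00243312]), 'tau': array([ 2.17310619e-03, -5.50787079e+01,  1.14691962e+00, -1.87114692e+01,
       -5.22420241e-02,  1.92415266e-02,  6.54465725e-05]), 'position': array([274.11619308, 588.76046551, 226.66633421]), 'orientation': array([ 4.71473218e-04,  8.43233751e-01,  5.37546398e-01, -6.99531677e-04]), 'force': array([0.54273769, 0.43282658, 0.34407364]), 'torque': array([ 0.02305262, -0.01453136,  0.02847991]), 'width': 94.0352326241752}
```

View pics/scene1.png

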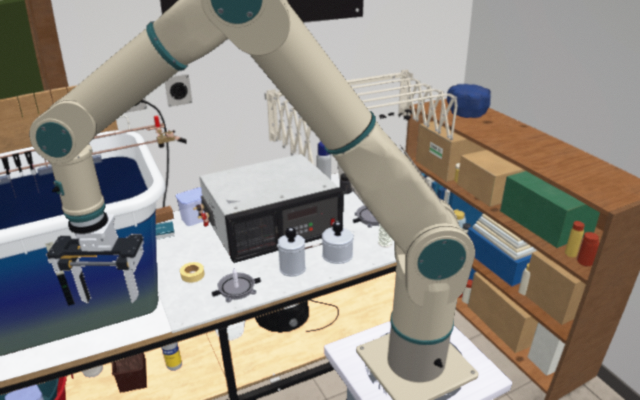

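View pics/top1.png

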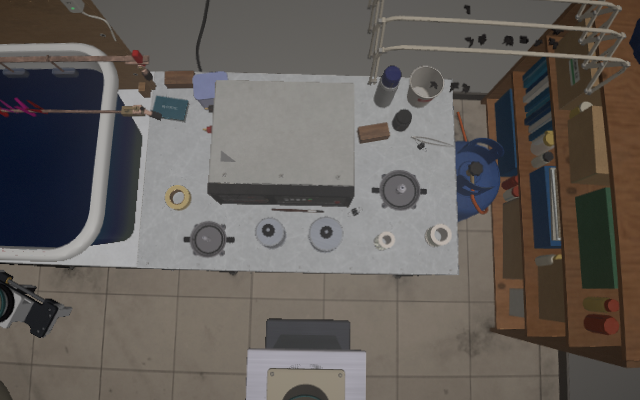

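Run:
```python
from h import *
s=dict(np.load('top.npz'));W=cloud(s)
for n,(u,v) in dict(small=(208,239),tall=(269,230),short=(326,232),slim=(385,241),wide=(439,235),large=(402,189),boxTL=(230,100),boxBR=(345,180),boxfr=(350,188),rack=(500,22),rack2=(500,53),can=(389,75),cup=(428,75),table=(300,262),wood=(373,132),tape=(178,187),tableR=(450,255),tr=(376,75)).items():
    print(n,np.round(np.nanmedian(W[v-1:v+2,u-1:u+2].reshape(-1,3),0)),np.round(W[v,u]))
# height map
hm=np.clip(np.nan_to_num(W[...,2]),-50,400);cv2.imwrite('pics/hm.png',cv2.applyColorMap(((hm+50)/450*255).astype(np.uint8),cv2.COLORMAP_JET))
im=s['frame'][:,:,::-1];cv2.imwrite('pics/crop1.png',cv2.resize(im[150:280,160:480],None,fx=2.5,fy=2.5,interpolation=cv2.INTER_CUBIC))
```

```text
small [438. 270.  37.] [438. 270.  37.]
tall [455.  98. 131.] [455.  98. 132.]
short [456. -43. 107.] [456. -43. 109.]
slim [ 446. -210.    7.] [ 446. -210.    7.]
wide [ 467. -365.   -4.] [ 467. -365.   -6.]
large [ 584. -250.   51.] [ 583. -249.   54.]
boxTL [781. 208. 160.] [781. 208. 160.]
boxBR [580. -86. 159.] [579. -86. 161.]
boxfr [560. -99. 159.] [560. -99. 158.]
rack [ 966. -458.  260.] [ 966. -458.  260.]
rack2 [ 879. -450.  264.] [ 877. -449.  266.]
can [ 855. -196.  171.] [ 855. -196.  171.]
cup [ 911. -325.   69.] [ 911. -326.   69.]
table [384.  23.  -3.] [384.  23.  -5.]
wood [ 749. -174.   32.] [ 749. -173.   33.]
tape [581. 365.  24.] [581. 365.  24.]
tableR [ 411. -395.   -4.] [ 411. -395.   -5.]
tr [ 892. -173.   97.] [ 892. -174.   95.]
```

View pics/crop1.png

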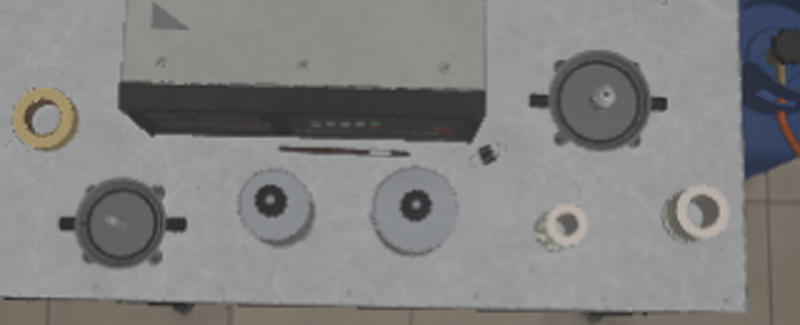

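View pics/hm.png

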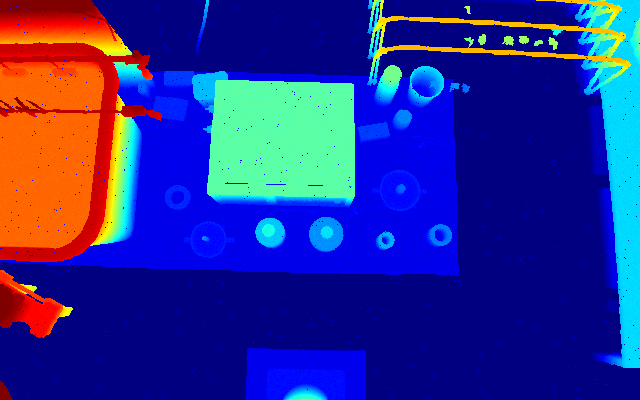

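```bash
cat >> h.py <<'E'
from scipy.optimize import least_squares
def fitc(P,r=None):
    c0=P.mean(0)
    if r is None:
        q=least_squares(lambda q:np.hypot(*(P-q[:2]).T)-q[2],[*c0,30],loss='soft_l1').x
    else: q=least_squares(lambda q:np.hypot(*(P-q[:2]).T)-r,c0,loss='soft_l1').x
    return q
def near(W,c,R,z0,z1):
    P=W.reshape(-1,3);P=P[~np.isnan(P[:,0])]
    m=(np.hypot(P[:,0]-c[0],P[:,1]-c[1])<R)&(P[:,2]>z0)&(P[:,2]<z1)
    return P[m]
E
python3 - <<'E'
from h import *
for n in('top','scene'):
    s=dict(np.load(n+'.npz'));W=cloud(s)
    print(n)
    for nm,c,R,z0,z1 in [('tabletop',(384,23),30,-20,20),('tall flat',(455,98),50,80,103),('tall knob',(455,98),25,120,150),('short flat',(456,-43),60,56,79),('short knob',(456,-43),25,96,125),
      ('slim top',(446,-210),45,70,95),('wide top',(467,-365),50,48,72),('small rim',(438,270),62,12,24),('small pipe',(438,270),25,50,90),('large rim',(584,-250),75,12,24),('large pipe',(584,-250),30,38,80)]:
        P=near(W,c,R,z0,z1)
        if len(P)<5: print(nm,len(P));continue
        lo,hi=P.min(0),P.max(0)
        print(nm,len(P),'med',np.round(np.median(P,0),1),'mid',np.round((lo+hi)/2,1),'ext',np.round(hi-lo,1),'fit',np.round(fitc(P[:,:2]),1))
E
```

```text
top
tabletop 374 med [383.9  23.   -2.3] mid [384.1  24.1  -2.8] ext [55.5 57.7 13.2] fit [383.8  23.1  21.2]
tall flat 537 med [451.8  97.7  94.5] mid [455.3 101.1  90.3] ext [72.1 74.  19.4] fit [456.4 101.6  28.9]
tall knob 132 med [455.4 100.7 130.4] mid [455.8 101.2 129.4] ext [30.1 30.3 13. ] fit [455.8 100.7  11.3]
short flat 804 med [453.4 -42.9  70.5] mid [456.8 -45.1  67.2] ext [88.2 90.  20.2] fit [457.3 -44.4  33.8]
short knob 118 med [456.6 -43.5 106.3] mid [456.7 -43.6 104.3] ext [30.8 30.3 11.5] fit [457.1 -44.2  10.9]
slim top 162 med [ 441.5 -200.9   83.1] mid [ 442.6 -199.8   80.2] ext [43.9 40.  18.4] fit [ 442.  -198.9   17. ]
wide top 266 med [ 461.1 -350.8   60.1] mid [ 460.9 -350.1   57.6] ext [56.8 57.4 18.9] fit [ 460.7 -349.3   24.1]
small rim 445 med [438.5 275.   15.4] mid [439.9 269.7  17.9] ext [ 98.7 121.4  11.7] fit [440.  273.9  44.9]
small pipe 21 med [438.  274.1  63.2] mid [438.3 274.6  60.9] ext [10.5 10.8 21.5] fit [438.7 274.5   4.1]
large rim 526 med [ 587.8 -250.3   15.1] mid [ 588.1 -250.1   17.9] ext [114.8 149.   11.8] fit [ 588.7 -249.4   
[... 329 characters left out ...]
3  28.5]
tall knob 89 med [450.5 107.6 130.4] mid [453.9 105.9 127.3] ext [33.6 28.6 14.3] fit [455.4 105.3  12.2]
short flat 479 med [442.  -31.2  71.1] mid [455.6 -39.9  67.1] ext [92.6 92.4 21.8] fit [450.7 -37.   33.9]
short knob 82 med [452.9 -36.9 106.1] mid [456.4 -38.8 103.8] ext [34.3 28.8 14.7] fit [456.7 -39.5  11.3]
slim top 1
wide top 0
small rim 379 med [440.1 276.3  15.4] mid [439.4 269.8  17.7] ext [103.5 122.7  11.4] fit [438.4 275.9  45.7]
small pipe 29 med [436.4 276.9  61. ] mid [435.2 277.4  61.4] ext [11.2  9.4 22.4] fit [435.9 277.1   3.5]
large rim 142 med [ 591.8 -216.3   15. ] mid [ 591.1 -209.7   17.5] ext [113.5  68.6  10.9] fit [ 586.8 -252.3   56.1]
large pipe 0
```

Run:
```python
from h import *
s=dict(np.load('top.npz'));W=cloud(s)
for (u,v) in [(112,60),(112,150),(105,230),(90,250),(50,255),(10,257),(140,110),(150,110),(147,75),(142,55),(130,200),(138,230)]:
    print(u,v,np.round(W[v,u]))
P=W.reshape(-1,3);P=P[~np.isnan(P[:,0])]
for z0,z1 in[(30,100),(100,200),(200,280),(280,330),(330,420),(420,600)]:
    m=(P[:,2]>z0)&(P[:,2]<z1)&(P[:,0]>350)&(P[:,1]>200);Q=P[m]
    if len(Q):print(z0,z1,len(Q),'ymin',np.round(np.percentile(Q[:,1],[0,1,3,10])),'xmin',np.round(np.percentile(Q[:,0],[0,1,3])))
```

```text
112 60 [777. 419. 373.]
112 150 [612. 446. 267.]
105 230 [434. 455. 245.]
90 250 [402. 612.  -5.]
50 255 [369. 503. 368.]
10 257 [362. 586. 369.]
140 110 [661. 341. 386.]
150 110 [668. 328. 370.]
147 75 [763. 357. 332.]
142 55 [1237.  713. -459.]
130 200 [531. 470.  86.]
138 230 [461. 475.   3.]
30 100 2542 ymin [201. 211. 234. 269.] xmin [419. 432. 441.]
100 200 4191 ymin [200. 201. 203. 209.] xmin [405. 419. 435.]
200 280 2191 ymin [444. 445. 446. 447.] xmin [401. 408. 419.]
280 330 18076 ymin [353. 470. 475. 492.] xmin [386. 394. 405.]
330 420 9704 ymin [308. 331. 354. 411.] xmin [356. 360. 365.]
420 600 557 ymin [464. 466. 469. 471.] xmin [667. 858. 858.]
```

carry_out(plan=[[0, 0, 0, -0.145, 1], [0, 0, 0, -0.145, 1], [0, 0, 0, -0.145, 1], [-0.04, 0, 0, 0, 1], [-0.04, 0, 0, 0, 1], [-0.04, 0, 0, 0, 1], [-0.04, 0, 0, 0, 1], [-0.04, 0, 0, 0, 1], [-0.04, 0.02, 0, 0, 1], [-0.04, 0.02, 0, 0, 1], [-0.04, 0.03, 0, 0, 1], [-0.04, 0.03, 0, 0, 1]])

```text
t: 1.3
position: [374.5, 227.6, 227.5]
orientation: [-0.0, 0.707, 0.707, 0.0]
force: [1.0, -0.2, 1.0]
width: 93.8
```

carry_out(plan=[[-0.04, 0.007, 0, 0, 1], [-0.04, 0.007, 0, 0, 1], [-0.045, 0.007, 0, 0, 1], [-0.045, 0.007, 0, 0, 1], [-0.045, 0.007, 0, 0, 1], [-0.045, 0.007, 0, 0, 1], [-0.045, 0.007, 0, 0, 1], [-0.045, 0.007, 0, 0, 1], [-0.04, 0.007, 0, 0, 1], [-0.039, 0.005, 0, 0, 1], [0, 0, 0.03, 0, 1], [0, 0, 0, 0, 1]])

```text
t: 2.5
position: [439.2, -200.0, 194.9]
orientation: [-0.003, 0.708, 0.706, -0.001]
force: [-0.5, 0.7, 0.4]
width: 94.2
```

Run:
```python
from h import *
s=snap('top','top2.png');print(robot.observe()['position'],robot.observe()['joint_pos'])
im=s['frame'][:,:,::-1];cv2.imwrite('pics/crop2.png',cv2.resize(im[150:300,330:480],None,fx=4,fy=4,interpolation=cv2.INTER_CUBIC))
```

```text
[ 440.09210661 -199.2474603   196.21292487] [ 0.32543278  0.44009165  0.05839769  2.00340076 -0.03884667  0.70395257
  1.97736665]
```

View pics/crop2.png

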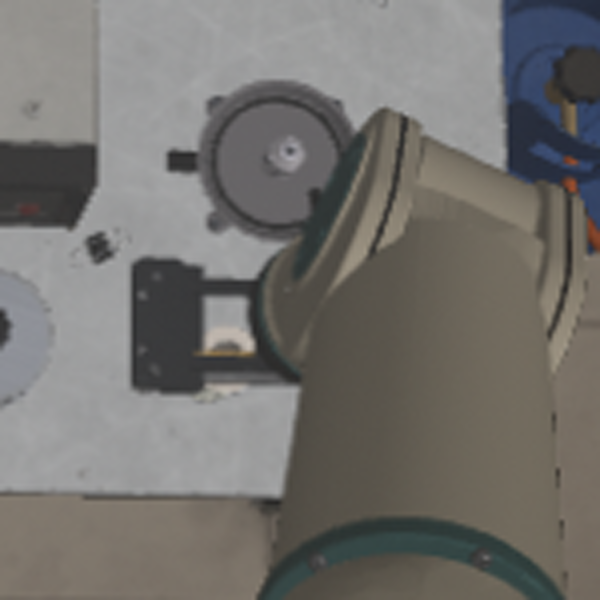

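carry_out(plan=[[0, 0.001, 0.035, 0, 1], [0, 0.001, 0.035, 0, 1], [0, 0, 0.03, 0, 1], [0, 0, 0.025, 0, 1], [0, 0, 0, 0, 1], [0, 0, 0, 0, 1]])

```text
t: 3.15
position: [444.3, -199.2, 73.3]
orientation: [-0.0, 0.707, 0.707, 0.0]
force: [0.3, 0.5, 0.2]
width: 94.2
```

Run:
```python
from h import *
o=robot.observe();print(o['position'],o['orientation'],o['force'])
s=snap('scene','sc3.png');
im=s['frame'][:,:,::-1];cv2.imwrite('pics/sc3c.png',cv2.resize(im[160:320,280:480],None,fx=4,fy=3.7,interpolation=cv2.INTER_CUBIC))
```

```text
[ 444.27775894 -199.15761049   73.32284014] [-1.78220876e-05  7.06875900e-01  7.07337561e-01  1.89341516e-04] [0.29407523 0.54962673 0.23345764]
```

View pics/sc3c.png

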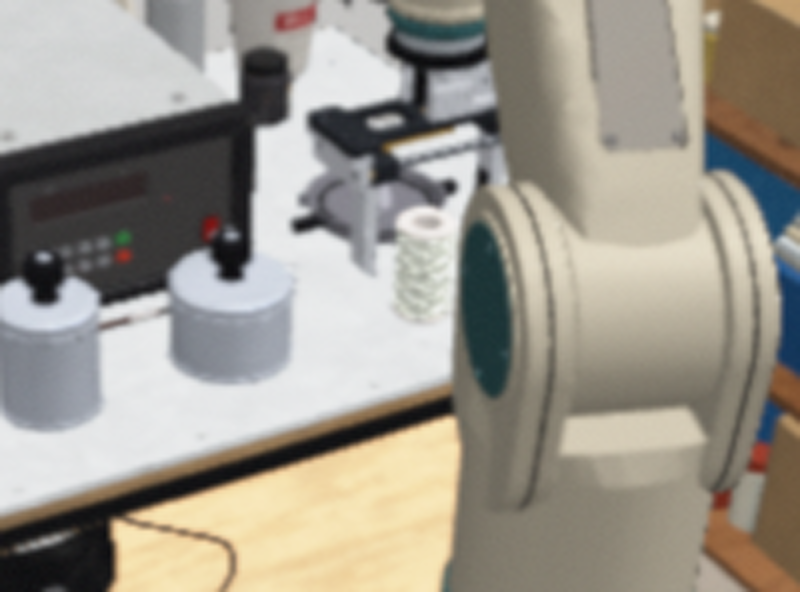

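carry_out(plan=[[0, -0.002, 0, 0, 1], [0, 0, 0, 0, -1], [0, 0, 0, 0, -1], [0, 0, 0, 0, -1], [0, 0, 0, 0, -1], [0, 0, 0, 0, -1], [0, 0, 0, 0, -1], [0, 0, 0, 0, -1], [0, 0, 0, 0, -1]])

```text
t: 4.1
position: [441.6, -199.9, 72.4]
orientation: [-0.0, 0.707, 0.707, -0.0]
force: [0.4, -0.3, -0.8]
width: 43.6
```

carry_out(plan=[[0, 0, -0.02, 0, -1], [0, 0, -0.04, 0, -1], [0, 0, -0.045, 0, -1], [0, 0, -0.045, 0, -1], [0.02, 0, -0.04, 0, -1], [0.04, 0, 0, 0, -1], [0.045, 0, 0, 0, -1], [0.045, 0, 0, 0, -1], [0.045, 0, 0, 0, -1], [0.045, 0, 0, 0, -1], [0.045, 0, 0, 0, -1], [0.04, 0, 0, 0, -1]])

```text
t: 5.3
position: [441.3, 127.4, 262.4]
orientation: [-0.0, 0.707, 0.707, -0.0]
force: [0.7, 0.4, -0.6]
width: 43.9
```

carry_out(plan=[[0.04, 0, 0, 0, -1], [0.04, 0, 0, 0, -1], [0.04, 0, 0, 0, -1], [0.03, 0, 0, 0, -1], [0, 0, 0, 0, -1], [0, 0, 0, 0, -1]])

```text
t: 5.9
position: [441.5, 274.9, 261.9]
orientation: [0.0, 0.707, 0.707, -0.001]
force: [0.3, -1.1, -1.5]
width: 43.8
```

Run:
```python
from h import *
o=robot.observe();print(o['position'],o['orientation'],o['force'],o['width'])
s=snap('scene','sc4.png');t=snap('top','t4.png')
im=s['frame'][:,:,::-1];im2=t['frame'][:,:,::-1]
cv2.imwrite('pics/c4.png',np.hstack([cv2.resize(im[150:330,180:320],(400,514),interpolation=cv2.INTER_CUBIC),cv2.resize(im2[160:340,150:290],(400,514),interpolation=cv2.INTER_CUBIC)]))
```

```text
[441.52173644 274.94865238 261.89578467] [ 4.39463527e-05  7.06902876e-01  7.07310094e-01 -8.67809046e-04] [ 0.26572607 -1.0595239  -1.5415485 ] 43.779259856119616
```

View pics/c4.png

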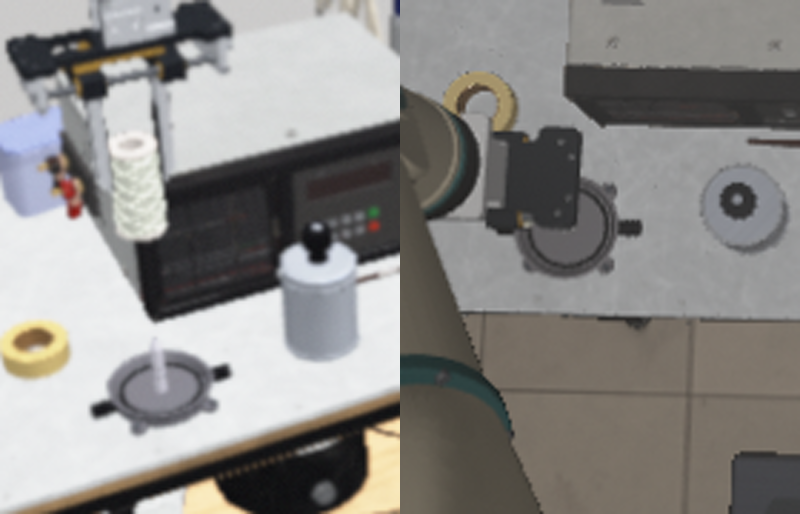

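Run:
```python
from h import *
s=dict(np.load('scene.npz'));W=cloud(s)
P=near(W,(441,275),40,183,270)
# white pixel filter
col=s['frame'].reshape(-1,3).astype(int);Q=W.reshape(-1,3)
m=(np.abs(Q[:,0]-441)<35)&(np.abs(Q[:,1]-275)<30)&(Q[:,2]>190)&(Q[:,2]<268)
print(m.sum(),fitc(Q[m][:,:2],22),fitc(Q[m][:,:2]),np.percentile(Q[m],[2,98],axis=0))
ys=np.unique(np.where(m)[0]//640);xs=np.where(m)[0]%640;print(ys.min(),ys.max(),xs.min(),xs.max())
# axis line as function of z
for z in (195,210,225,240):
    k=m&(abs(Q[:,2]-z)<9);print(z,k.sum(),fitc(Q[k][:,:2],22))
for nm,c,R,z0,z1 in [('rim',(438,270),62,12,24),('pipe',(438,274),15,45,90)]:
    P=near(W,c,R,z0,z1);print(nm,fitc(P[:,:2]),np.median(P,0))
k=near(W,(438,274),15,25,80)
print('pipe fit r6',fitc(k[(k[:,2]<58)][:,:2],6),len(k))
```

```text
553 [444.75042674 274.57447438] [443.86900498 274.75343369  21.25729031] [[419.98387348 248.31729365 192.14500806]
 [454.04310864 301.44851727 266.87747236]]
199 233 216 240
195 84 [445.07234696 274.79570366]
210 111 [445.36971426 274.56012346]
225 107 [444.97818707 274.93307413]
240 123 [444.89344825 274.5807715 ]
rim [438.29919909 276.44618626  45.88892909] [440.25426481 274.95230248  15.69439684]
pipe [436.12487735 276.52878021   3.97289061] [436.17872832 277.24847469  57.81800159]
pipe fit r6 [431.18406892 277.49603394] 66
```

carry_out(plan=[[0, -0.003, 0.04, 0, -1], [0, 0, 0.04, 0, -1], [0, 0, 0.03, 0, -1], [0, 0, 0.01, 0, -1], [0, 0, 0, 0, -1], [0, 0, 0, 0, -1]])

```text
t: 6.6
position: [440.2, 275.1, 143.6]
orientation: [0.0, 0.708, 0.706, 0.001]
force: [-0.4, 0.5, -1.0]
width: 43.7
```

Run:
```python
from h import *
o=robot.observe();print(o['position'],o['force'],o['width'])
s=snap('scene','sc5.png')
im=s['frame'][:,:,::-1]
cv2.imwrite('pics/c5.png',cv2.resize(im[210:310,190:290],None,fx=6,fy=6,interpolation=cv2.INTER_CUBIC))
```

```text
[440.15506506 275.07859452 143.64443288] [-0.43880883  0.49528909 -0.99593846] 43.69525150519626
```

View pics/c5.png

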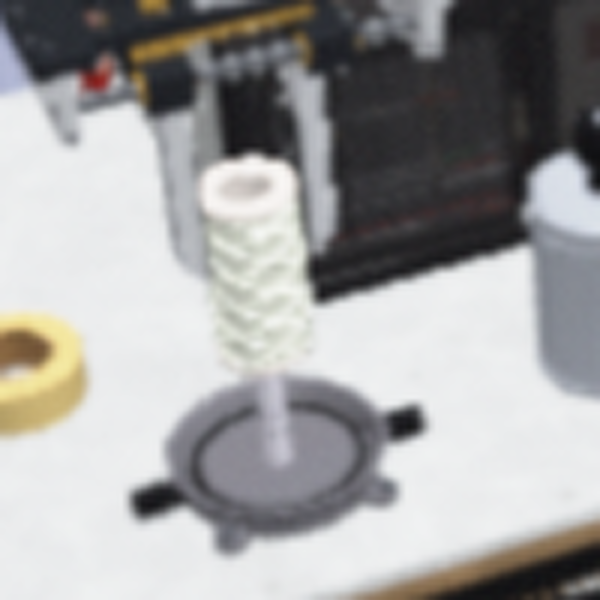

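```bash
cat >> h.py <<'E'
def proj(s,X):
    X=np.atleast_2d(X).astype(float);T=np.linalg.inv(np.array(s['cam_to_world']))
    c=(np.c_[X,np.ones(len(X))]@T.T)[:,:3];K=np.array(s['K'])
    x=c[:,0]/-c[:,2];y=-c[:,1]/-c[:,2];f=1+float(s['k1'])*(x*x+y*y)
    return np.c_[K[0,0]*x*f+K[0,2],K[1,1]*y*f+K[1,2]]
def circ(c,r,z,n=60):
    a=np.linspace(0,2*np.pi,n);return np.c_[c[0]+r*np.cos(a),c[1]+r*np.sin(a),np.full(n,z)]
def overlay(s,circles,crop,sc,f):
    x0,y0,x1,y1=crop
    im=cv2.resize(np.ascontiguousarray(s['frame'][y0:y1,x0:x1,::-1]),None,fx=sc,fy=sc,interpolation=cv2.INTER_CUBIC)
    for (c,r,z,col) in circles:
        p=(proj(s,circ(c,r,z))-[x0-.5,y0-.5])*sc
        cv2.polylines(im,[np.round(p).astype(np.int32)],True,col,1)
    cv2.imwrite('pics/'+f,im)
E
python3 - <<'E'
from h import *
s=dict(np.load('scene.npz'))
b=(440,274.5);c=(440.2,275.1)
overlay(s,[(b,51,20,(0,0,255)),(b,6,11,(0,0,255)),(b,6,61,(0,0,255)),(b,3,71,(0,0,255)),(c,22,71,(0,160,0)),(c,22,156,(0,160,0)),(c,12,156,(0,160,0))],(190,210,290,310),6,'o5.png')
E
```

```text
(no output)
```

View pics/o5.png

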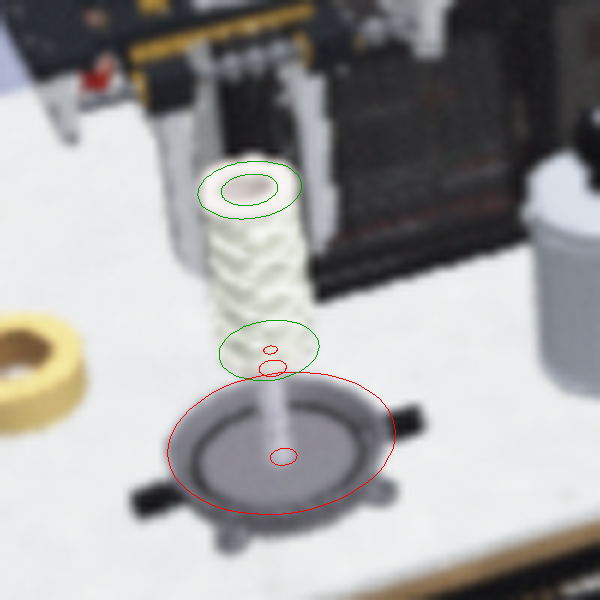

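Run:
```python
from h import *
s=dict(np.load('scene.npz'))
R=(0,0,255);G=(0,160,0);B=(255,100,0)
b=(436.5,276);c=(442.5,275.1)
overlay(s,[(b,51,20,R),(b,41,11,B),(b,6,11,R),(b,6,61,R),(c,22,71,G),(c,22,156,G),(c,12,156,G)],(190,210,290,310),6,'o5b.png')
t=snap('top')
b=(440,274.5)
overlay(t,[(b,51,20,R),(b,41,11,B),(b,6,11,R),(b,3,71,R)],(160,190,260,290),6,'o5t.png')
```

```text
(no output)
```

View pics/o5b.png

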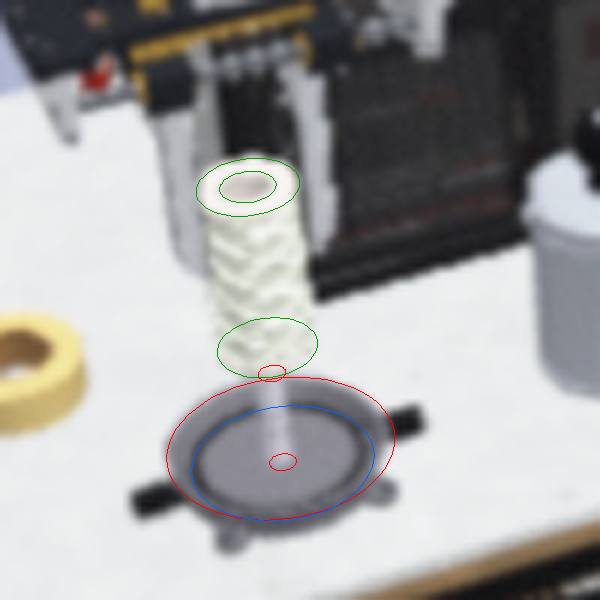

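View pics/o5t.png

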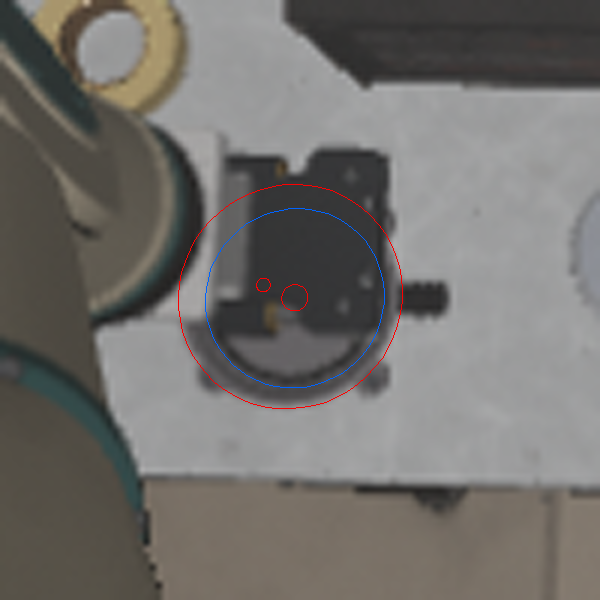

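carry_out(plan=[[0, -0.003, 0, 0, -1], [0, 0, 0.01, 0, -1], [0, 0, 0.01, 0, -1], [0, 0, 0, 0, -1], [0, 0, 0, 0, -1]])

```text
t: 7.2
position: [435.8, 274.9, 121.9]
orientation: [-0.0, 0.707, 0.707, -0.001]
force: [0.2, 0.3, -0.3]
width: 44.1
```

Run:
```python
from h import *
o=robot.observe();print(o['position'],o['force'],o['width'])
s=snap('scene')
R=(0,0,255);G=(0,160,0);B=(255,100,0)
p=o['position'];c=(p[0]+2.3,p[1]);z=p[2]-72.4;b=(436.5,276)
overlay(s,[(b,51,20,R),(b,6,11,R),(c,22,z,G),(c,22,z+85,G),(c,12,z+85,G)],(190,210,290,310),6,'o6.png')
```

```text
[435.79898006 274.94380889 121.86597885] [ 0.20473442  0.30606718 -0.32382084] 44.14389901113985
```

View pics/o6.png

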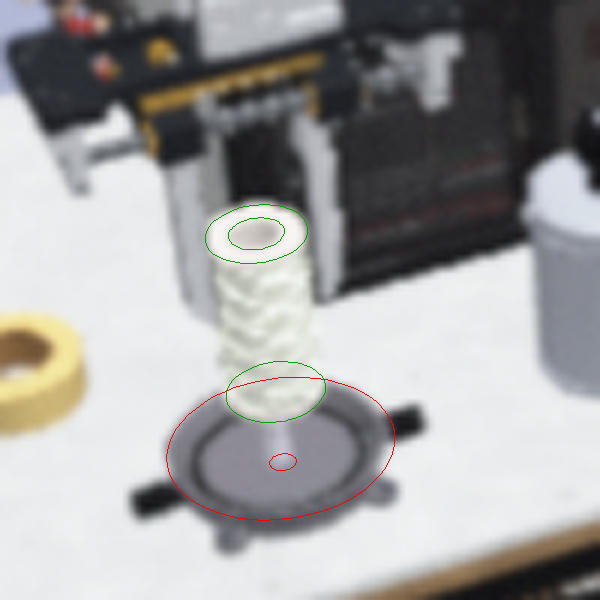

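carry_out(plan=[[0, 0, 0.01, 0, -1], [0, 0, 0.01, 0, -1], [0, 0, 0.01, 0, -1], [0, 0, 0.004, 0, -1], [0, 0, 0, 0, -1]])

```text
t: 7.75
position: [435.5, 274.8, 87.4]
orientation: [-0.0, 0.707, 0.707, -0.001]
force: [0.4, -0.1, -1.7]
width: 44.2
```

Run:
```python
from h import *
o=robot.observe();print(o['position'],o['force'],o['width'])
s=snap('scene')
R=(0,0,255);G=(0,160,0);B=(255,100,0)
p=o['position'];c=(p[0]+2.3,p[1]);z=p[2]-72.4;b=(436.5,276)
overlay(s,[(b,51,20,R),(b,41,11,B),(c,22,z,G),(c,22,z+85,G),(c,12,z+85,G)],(190,210,290,310),6,'o7.png')
```

```text
[435.50778916 274.75242162  87.43211941] [ 0.38267283 -0.07671333 -1.65309167] 44.186038392195144
```

View pics/o7.png

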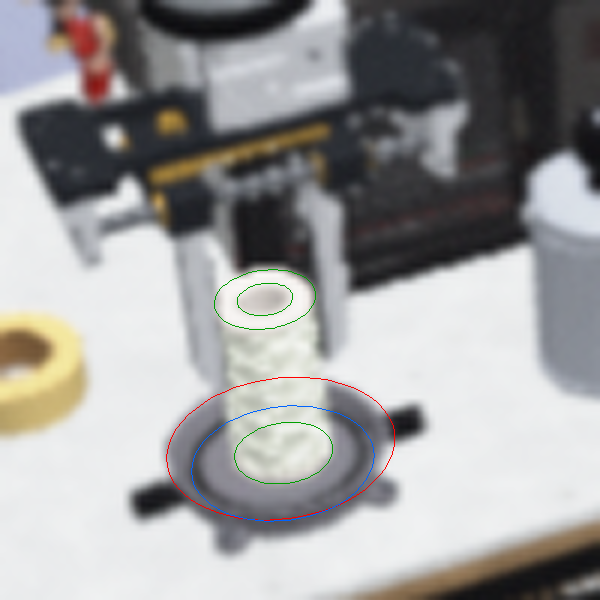

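carry_out(plan=[[0, 0, 0.002, 0, -1], [0, 0, 0.002, 0, -1], [0, 0, 0.001, 0, -1], [0, 0, 0, 0, -1], [0, 0, 0, 0, -1]])

```text
t: 8.3
position: [436.1, 275.2, 83.5]
orientation: [-0.0, 0.707, 0.707, 0.0]
force: [0.5, 0.2, -1.1]
width: 43.8
```

carry_out(plan=[[0, 0, 0.001, 0, -1], [0, 0, 0, 0, -1], [0, 0, 0, 0, -1]])

```text
t: 8.6
position: [436.3, 275.2, 83.3]
orientation: [0.0, 0.707, 0.707, 0.0]
force: [-2.2, -0.8, 7.1]
width: 44.1
```

Contact on the seat. Release and lift.

carry_out(plan=[[0, 0, 0, 0, 1], [0, 0, 0, 0, 1], [0, 0, 0, 0, 1], [0, 0, 0, 0, 1], [0, 0, 0, 0, 1], [0, 0, -0.02, 0, 1], [0, 0, -0.04, 0, 1], [0, 0, -0.05, 0, 1], [0, 0, -0.05, 0, 1], [-0.05, 0, 0, 0, 1], [-0.05, 0, 0, 0, 1], [-0.05, 0, 0, 0, 1]])

```text
t: 9.8
position: [435.8, 123.7, 242.9]
orientation: [0.0, 0.707, 0.707, 0.001]
force: [0.1, -0.7, 0.0]
width: 94.2
```

Run:
```python
from h import *
o=robot.observe();print(o['position'],o['force'],o['width'])
s=snap('scene');t=snap('top')
R=(0,0,255);G=(0,160,0)
b=(436.5,276)
overlay(s,[(b,51,20,R),(b,22,11,G),(b,22,96,G),(b,12,96,G)],(190,210,290,310),6,'o8.png')
b=(440,274.5)
overlay(t,[(b,51,20,R),(b,22,96,G)],(160,190,260,290),6,'o8t.png')
for n,x in(('scene',s),('top',t)):
    W=cloud(x)
    for nm,z0,z1,R_ in(('cart top',88,102,35),('rim',12,24,62)):
        P=near(W,(438,274),R_,z0,z1);print(n,nm,len(P),fitc(P[:,:2]),(P.min(0)+P.max(0))/2)
```

```text
[435.82763232 123.71774796 242.94482114] [ 0.06844664 -0.74739769  0.0391474 ] 94.16009576385811
scene cart top 146 [434.75893319 276.68287563  17.63448609] [436.6612851  275.41756206  93.62889455]
scene rim 336 [440.62718324 276.66624343  45.33878205] [436.73967324 273.89180026  17.95995491]
top cart top 2 [428.0228299  291.99521282   1.19492208] [428.02287465 291.99540027  94.95389442]
top rim 74 [438.72901782 280.56174331  41.59416595] [426.35203627 318.74758827  17.21773914]
```

View pics/o8.png

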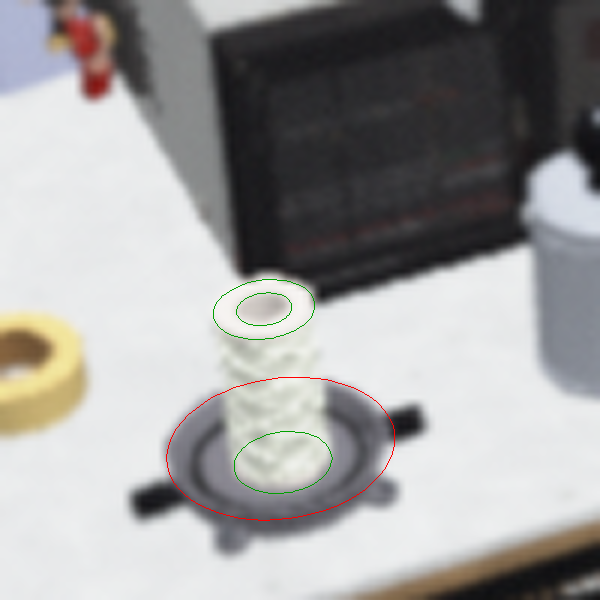

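View pics/o8t.png

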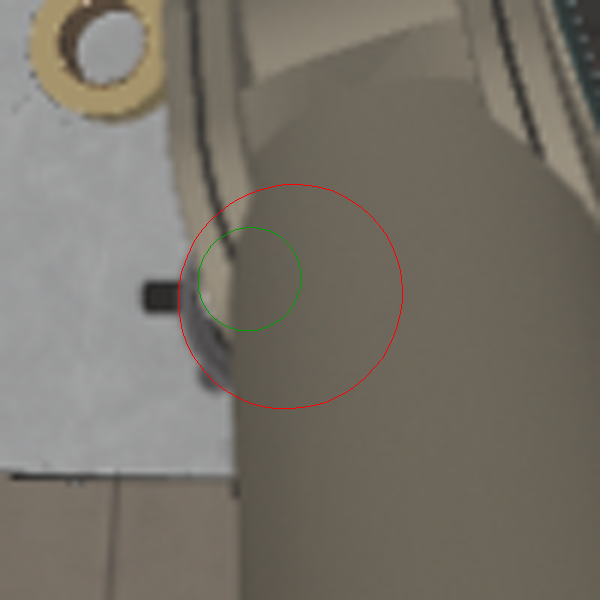

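carry_out(plan=[[-0.022, 0.02, 0, 0, 1], [0, 0, 0.03, 0, 1], [0, 0, 0.03, 0, 1], [0, 0, 0.02, 0, 1], [0, 0, 0, 0, 1], [0, 0, 0, 0, 1]])

```text
t: 10.5
position: [456.0, 103.7, 162.6]
orientation: [-0.0, 0.707, 0.707, -0.0]
force: [0.6, -0.3, 1.0]
width: 93.6
```

Run:
```python
from h import *
o=robot.observe();print(o['position'],o['force'],o['width'])
s=snap('scene');t=snap('top')
R=(0,0,255);G=(0,160,0)
b=(455.8,101.3)
C=[(b,15,110,R),(b,15,132,R),(b,37,96,G),(b,38.5,1,G)]
overlay(s,C,(240,200,340,300),6,'o9.png')
overlay(t,C,(220,180,320,280),6,'o9t.png')
```

```text
[456.03906622 103.68450283 162.60063838] [ 0.57825585 -0.26794934  0.99624353] 93.61904885510751
```

View pics/o9.png

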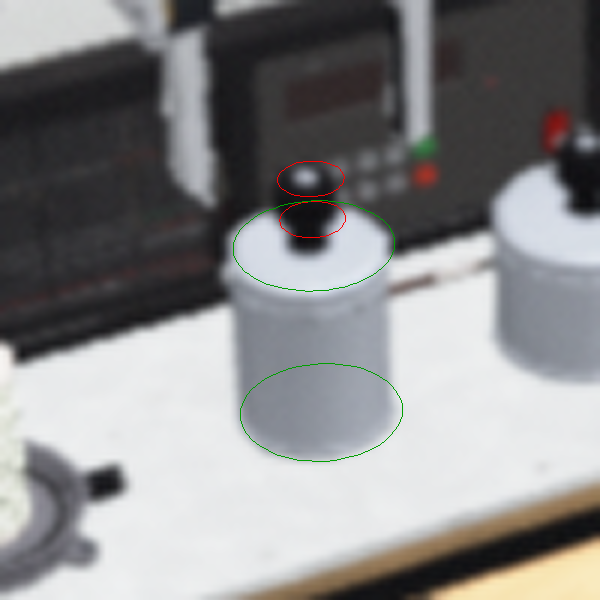

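View pics/o9t.png

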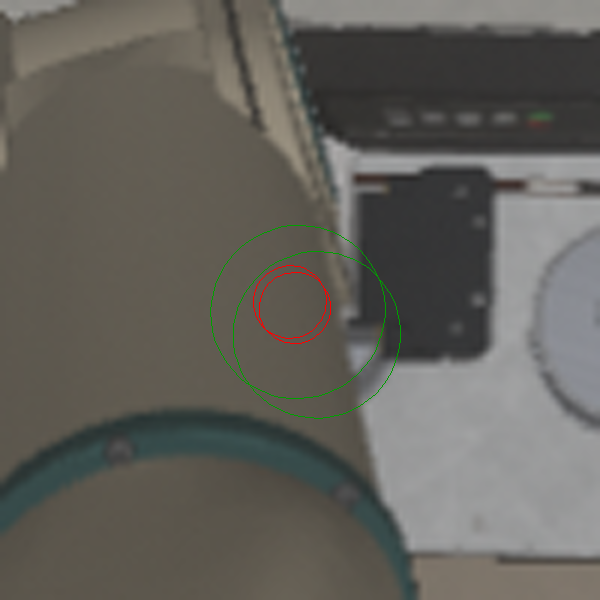

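carry_out(plan=[[-0.001, 0, 0.02, 0, 1], [0, 0, 0.018, 0, 1], [0, 0, 0, 0, 1], [0, 0, 0, 0, -1], [0, 0, 0, 0, -1], [0, 0, 0, 0, -1], [0, 0, 0, 0, -1], [0, 0, 0, 0, -1], [0, 0, 0, 0, -1], [0, 0, 0, 0, -1], [0, 0, 0, 0, -1], [0, 0, 0, 0, -1]])

```text
t: 11.8
position: [455.9, 102.2, 124.4]
orientation: [-0.0, 0.707, 0.707, -0.0]
force: [0.2, 1.1, 0.8]
width: 29.1
```

Run:
```python
from h import *
o=robot.observe();print(o['position'],o['force'],o['width'])
s=snap('scene')
R=(0,0,255);G=(0,160,0)
b=o['position'][:2]
C=[(b,15,132,R),(b,37,96,G),(b,38.5,1,G)]
overlay(s,C,(240,200,340,300),6,'o10.png')
```

```text
[455.94656752 102.1896153  124.41088494] [0.17402488 1.13532473 0.80982071] 29.14359690874149
```

View pics/o10.png

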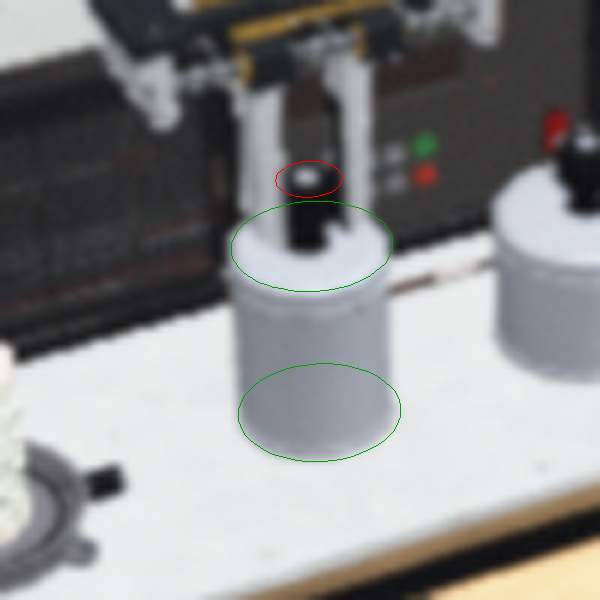

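carry_out(plan=[[0, 0, -0.015, 0, -1], [0, 0, -0.035, 0, -1], [0, 0, -0.04, 0, -1], [0, 0, -0.035, 0, -1], [0.013, 0, 0, 0, -1], [0.04, -0.005, 0, 0, -1], [0.04, -0.005, 0, 0, -1], [0.04, -0.005, 0, 0, -1], [0.03, -0.003, 0, 0, -1], [0.01, 0, 0, 0, -1], [0, 0, 0, 0, -1], [0, 0, 0, 0, -1]])

```text
t: 13.05
position: [438.0, 273.2, 248.6]
orientation: [0.0, 0.708, 0.706, -0.001]
force: [0.1, 0.8, -2.4]
width: 29.3
```

Run:
```python
from h import *
o=robot.observe();print(o['position'],o['orientation'],o['force'],o['width'])
s=snap('scene')
R=(0,0,255);G=(0,160,0)
p=o['position'];z=p[2]-124.4;b=(438,275)
C=[(p,15,132+z,R),(p,37,96+z,G),(p,38.5,1+z,G),(b,51,20,R)]
overlay(s,C,(190,180,300,310),4.5,'o11.png')
```

```text
[437.99688011 273.22311866 248.59749738] [ 3.65502468e-04  7.07857382e-01  7.06354058e-01 -1.31796545e-03] [ 0.14617278  0.83246977 -2.44853729] 29.348944468508407
```

View pics/o11.png

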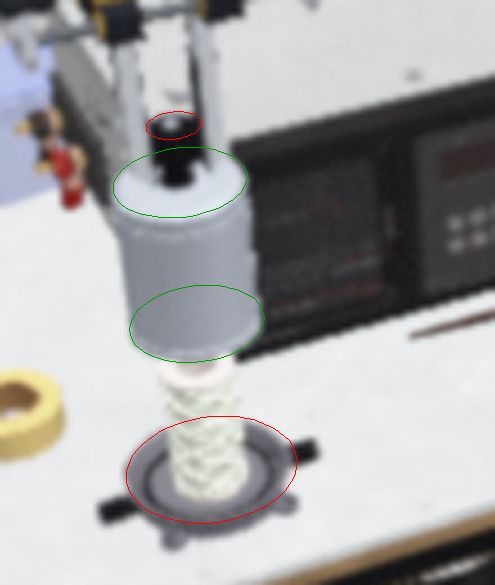

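carry_out(plan=[[0.002, -0.0005, 0.01, 0, -1], [0, 0, 0.015, 0, -1], [0, 0, 0.02, 0, -1], [0, 0, 0.02, 0, -1], [0, 0, 0.02, 0, -1], [0, 0, 0.01, 0, -1], [0, 0, 0, 0, -1], [0, 0, 0, 0, -1]])

```text
t: 13.9
position: [438.0, 276.9, 154.7]
orientation: [0.0, 0.708, 0.707, 0.0]
force: [-0.2, 0.1, -1.7]
width: 29.1
```

Run:
```python
from h import *
o=robot.observe();print(o['position'],o['orientation'],o['force'],o['width'])
s=snap('scene')
R=(0,0,255);G=(0,160,0)
p=o['position'];z=p[2]-124.4;b=(438,275)
C=[(p,15,132+z,R),(p,37,96+z,G),(p,38.5,1+z,G),(b,51,20,R)]
overlay(s,C,(190,190,290,310),5,'o12.png')
```

```text
[438.00901692 276.9471048  154.73831882] [5.81577171e-05 7.07632548e-01 7.06580592e-01 1.98384557e-04] [-0.18107017  0.13314015 -1.70678403] 29.080424819603806
```

View pics/o12.png

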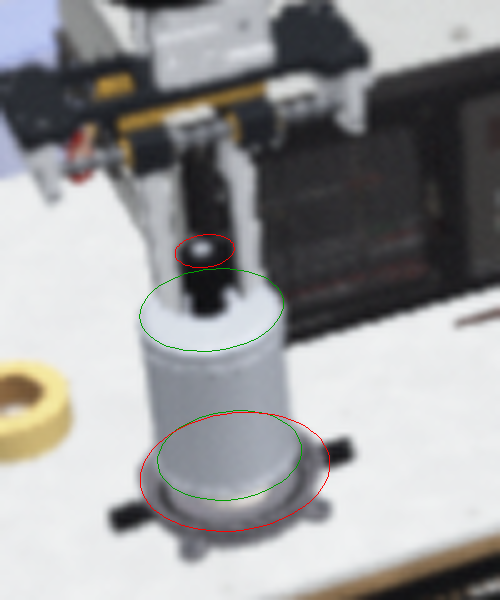

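carry_out(plan=[[-0.0015, 0, 0.005, 0, -1], [0, 0, 0.005, 0, -1], [0, 0, 0.003, 0, -1], [0, 0, 0, 0, -1], [0, 0, 0, 0, -1]])

```text
t: 14.45
position: [437.6, 275.7, 141.4]
orientation: [-0.0, 0.707, 0.707, -0.0]
force: [1.1, 0.1, -1.7]
width: 28.6
```

carry_out(plan=[[0, 0, 0.003, 0, -1], [0, 0, 0.002, 0, -1], [0, 0, 0, 0, -1], [0, 0, 0, 0, -1]])

```text
t: 14.85
position: [437.6, 275.6, 136.4]
orientation: [-0.0, 0.707, 0.707, -0.0]
force: [0.3, 0.1, -2.1]
width: 29.7
```

carry_out(plan=[[0, 0, 0.001, 0, -1], [0, 0, 0, 0, -1], [0, 0, 0.001, 0, -1], [0, 0, 0, 0, -1]])

```text
t: 15.25
position: [437.8, 275.9, 135.4]
orientation: [0.0, 0.707, 0.707, 0.0]
force: [-1.7, -0.0, 6.5]
width: 29.2
```

carry_out(plan=[[0, 0, 0, 0, 1], [0, 0, 0, 0, 1], [0, 0, 0, 0, 1], [0, 0, 0, 0, 1], [0, 0, 0, 0, 1], [0, 0, 0, 0, 1], [0, 0, -0.02, 0, 1], [0, 0, -0.04, 0, 1], [0, 0, -0.04, 0, 1], [-0.04, 0, 0, 0, 1], [-0.045, 0, 0, 0, 1], [-0.045, 0, 0, 0, 1]])

```text
t: 16.45
position: [437.4, 144.5, 234.8]
orientation: [0.0, 0.707, 0.707, 0.0]
force: [0.6, -0.2, -0.2]
width: 93.8
```

carry_out(plan=[[-0.045, 0.002, 0, 0, 1], [-0.045, 0.002, 0, 0, 1], [-0.045, 0.002, 0, 0, 1], [-0.045, 0.002, 0, 0, 1], [-0.045, 0.002, 0, 0, 1], [-0.045, 0.002, 0, 0, 1], [-0.045, 0.002, 0, 0, 1], [-0.045, 0.002, 0, 0, 1], [-0.045, 0.002, 0, 0, 1], [-0.045, 0.002, 0, 0, 1], [-0.04, 0.003, 0, 0, 1], [0, 0, 0, 0, 1]])

```text
t: 17.65
position: [458.6, -351.2, 234.2]
orientation: [0.001, 0.71, 0.704, -0.002]
force: [-1.1, 1.3, -0.4]
width: 94.2
```

Run:
```python
from h import *
o=robot.observe();print(o['position'],o['joint_pos'],o['force'],o['width'])
s=snap('scene');t=snap('top')
R=(0,0,255);G=(0,160,0)
b=(438,275);C=[(b,15,143,R),(b,37,107,G),(b,51,20,R)]
overlay(s,C,(190,190,290,310),5,'o13.png')
b=(439,274.3);C=[(b,15,143,R),(b,37,107,G),(b,51,20,R)]
overlay(t,C,(150,180,270,280),5,'o13t.png')
c=(460.8,-350);d=(588.5,-249.3)
overlay(t,[(c,29,62,G),(d,59,20,R),(d,49,11,R)],(340,140,480,280),5,'o13u.png')
W=cloud(t)
print('bell knob top', fitc(near(W,(438,275),30,135,150)[:,:2]),'flat',(lambda P:((P.min(0)+P.max(0))/2,np.median(P,0)))(near(W,(438,275),55,98,115)))
```

```text
[ 458.57528697 -351.23783438  234.16099683] [ 0.58283181  0.51421267  0.03043923  1.72038606 -0.01439416  0.90489977
  2.18001251] [-1.08161171  1.26773296 -0.37563228] 94.16478467594568
bell knob top [437.13066845 274.38913393  10.59420223] flat (array([436.86082892, 275.26586342, 104.76163773]), array([434.48861426, 268.18067403, 105.1944402 ]))
```

View pics/o13.png

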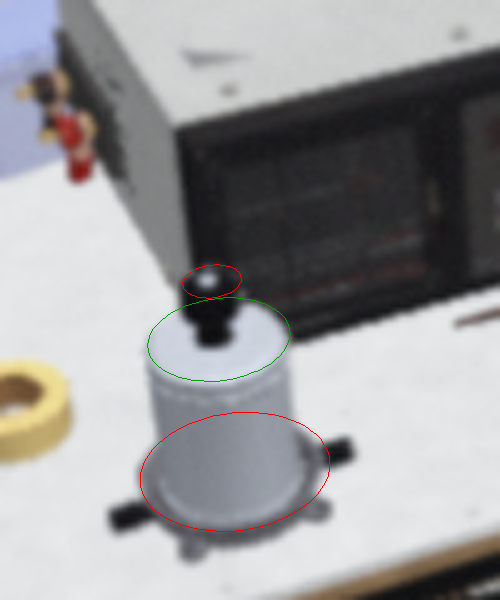

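View pics/o13t.png

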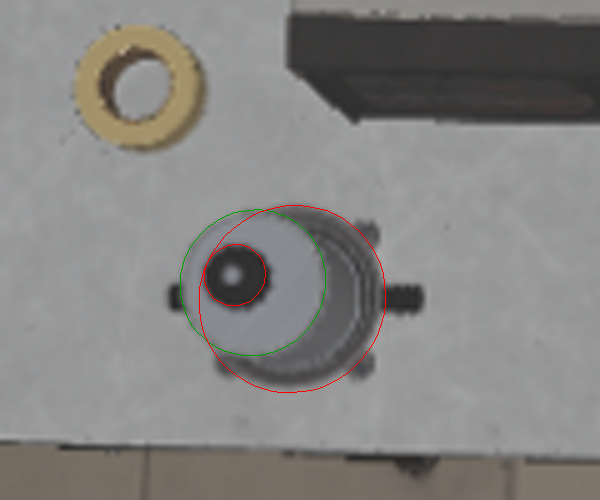

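View pics/o13u.png

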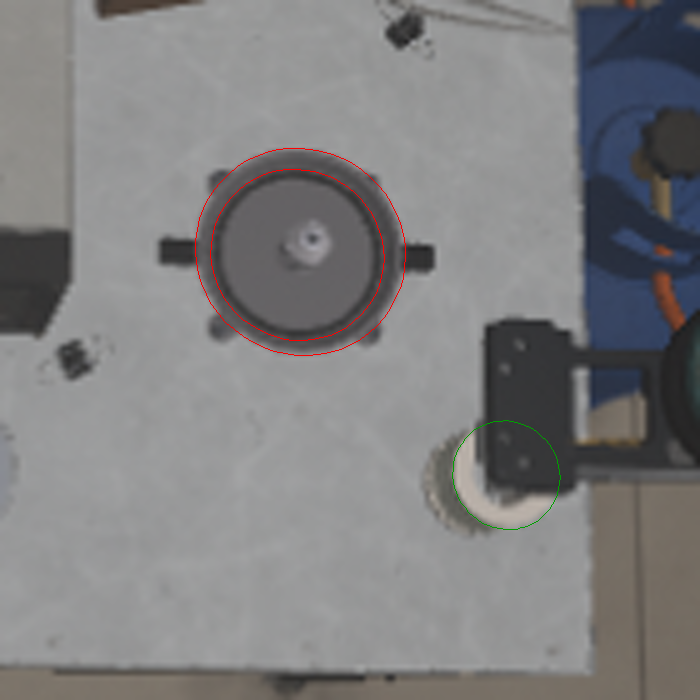

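carry_out(plan=[[0, 0, 0.04, 0, 1], [0, 0, 0.04, 0, 1], [0, 0, 0.04, 0, 1], [0, 0, 0.03, 0, 1], [0, 0, 0, 0, 1], [0, 0, 0, 0, 1]])

```text
t: 18.35
position: [460.6, -342.9, 84.9]
orientation: [-0.0, 0.707, 0.707, 0.0]
force: [-0.0, 0.2, 0.4]
width: 93.8
```

carry_out(plan=[[-0.006, 0.0005, 0, 0, 1], [0, 0, 0.015, 0, 1], [0, 0, 0.02, 0, 1], [0, 0, 0, 0, 1], [0, 0, 0, 0, -1], [0, 0, 0, 0, -1], [0, 0, 0, 0, -1], [0, 0, 0, 0, -1], [0, 0, 0, 0, -1], [0, 0, 0, 0, -1], [0, 0, 0, 0, -1]])

```text
t: 19.45
position: [460.7, -350.4, 49.8]
orientation: [0.0, 0.707, 0.707, 0.0]
force: [-0.4, 0.6, 5.1]
width: 56.6
```

carry_out(plan=[[0, 0, -0.01, 0, -1], [0, 0, -0.03, 0, -1], [0, 0, -0.03, 0, -1], [0, 0, -0.03, 0, -1], [0.02, 0.03, 0, 0, -1], [0.03, 0.04, 0, 0, -1], [0.03, 0.04, 0, 0, -1], [0.022, 0.018, 0, 0, -1], [0, 0, 0, 0, -1], [0, 0, 0, 0, -1], [0, 0, 0, 0, -1]])

```text
t: 20.55
position: [587.2, -250.2, 149.4]
orientation: [-0.0, 0.708, 0.706, -0.001]
force: [0.2, -0.5, -1.9]
width: 56.7
```

Run:
```python
from h import *
o=robot.observe();print(o['position'],o['orientation'],o['force'],o['width'])
s=snap('scene');t=snap('top')
R=(0,0,255);G=(0,160,0)
p=o['position'];z=p[2]-49.8
d=(588.5,-249.3)
C=[(p,29,62+z,G),(p,29,z,G),(p,18,62+z,G),(d,59,20,R),(d,49,11,R)]
overlay(t,C,(340,140,460,260),5,'o14t.png')
overlay(s,C,(320,160,440,280),5,'o14.png')
```

```text
[ 587.21598554 -250.18395776  149.39872519] [-1.50637275e-04  7.08107652e-01  7.06103857e-01 -9.34945280e-04] [ 0.16835312 -0.45958511 -1.85125597] 56.67908675139057
```

View pics/o14.png

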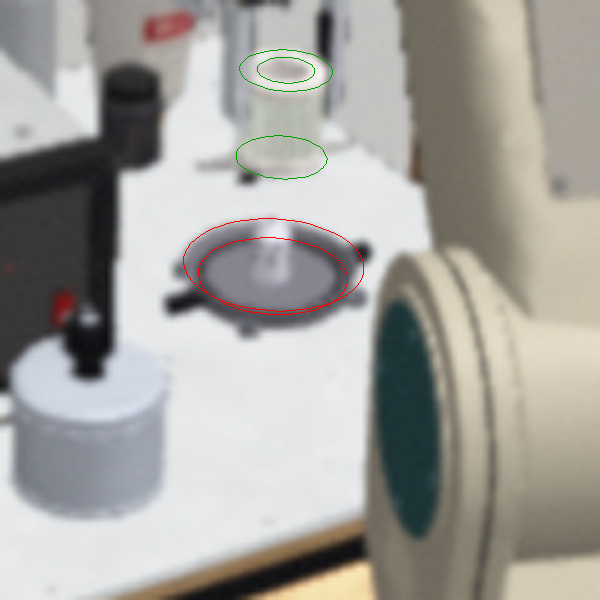

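View pics/o14t.png

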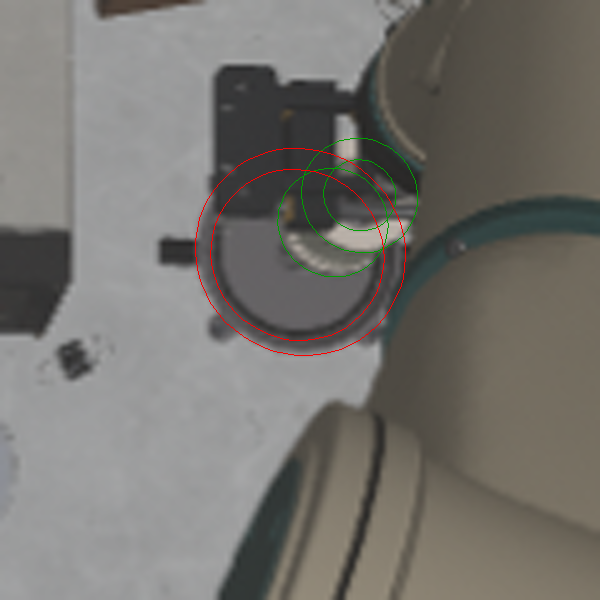

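carry_out(plan=[[0.001, 0.001, 0.015, 0, -1], [0, 0, 0.015, 0, -1], [0, 0, 0.01, 0, -1], [0, 0, 0, 0, -1], [0, 0, 0, 0, -1]])

```text
t: 21.15
position: [589.4, -247.5, 108.8]
orientation: [-0.0, 0.707, 0.707, -0.0]
force: [0.4, 0.1, -2.5]
width: 56.7
```

Run:
```python
from h import *
o=robot.observe();print(o['position'],o['orientation'],o['force'],o['width'])
s=snap('scene');t=snap('top')
R=(0,0,255);G=(0,160,0)
p=o['position'];z=p[2]-49.8
d=(588.5,-249.3)
C=[(p,29,62+z,G),(p,29,z,G),(p,18,62+z,G),(d,59,20,R),(d,12,11,R),(d,6,53,R)]
overlay(s,C,(320,160,440,280),5,'o15.png')
overlay(t,C,(340,140,460,260),5,'o15t.png')
```

```text
[ 589.42052411 -247.46730089  108.77772553] [-4.79684371e-04  7.07434897e-01  7.06778316e-01 -2.19789223e-04] [ 0.37955676  0.12779495 -2.51420798] 56.66066918882167
```

View pics/o15.png

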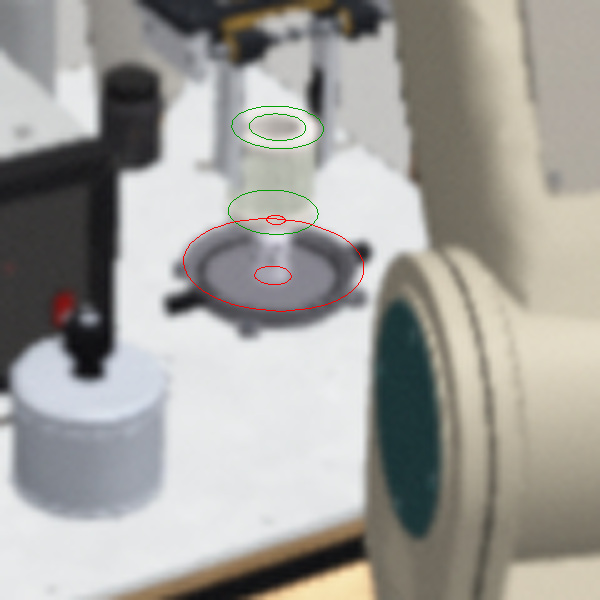

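View pics/o15t.png

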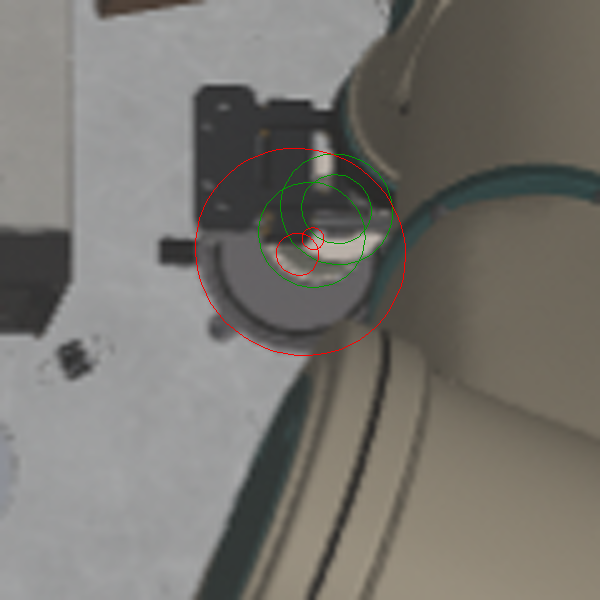

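carry_out(plan=[[-0.001, -0.0005, 0.005, 0, -1], [0, 0, 0.005, 0, -1], [0, 0, 0.005, 0, -1], [0, 0, 0.005, 0, -1], [0, 0, 0, 0, -1], [0, 0, 0, 0, -1]])

```text
t: 21.85
position: [589.1, -248.5, 89.2]
orientation: [-0.0, 0.707, 0.707, -0.0]
force: [-0.2, 0.0, -1.6]
width: 56.6
```

carry_out(plan=[[0, 0, 0.006, 0, -1], [0, 0, 0.006, 0, -1], [0, 0, 0.006, 0, -1], [0, 0, 0.006, 0, -1], [0, 0, 0, 0, -1], [0, 0, 0, 0, -1]])

```text
t: 22.45
position: [589.0, -248.5, 65.2]
orientation: [-0.0, 0.707, 0.707, -0.0]
force: [-0.4, -0.1, -1.4]
width: 56.6
```

carry_out(plan=[[0, 0, 0.002, 0, -1], [0, 0, 0.002, 0, -1], [0, 0, 0.001, 0, -1], [0, 0, 0, 0, -1], [0, 0, 0, 0, -1]])

```text
t: 22.95
position: [589.3, -248.5, 60.9]
orientation: [0.0, 0.707, 0.707, 0.0]
force: [-1.4, 0.5, 3.5]
width: 56.0
```

Seated. Release, lift, and head to the short bell (≈457, −43).

carry_out(plan=[[0, 0, 0, 0, 1], [0, 0, 0, 0, 1], [0, 0, 0, 0, 1], [0, 0, 0, 0, 1], [0, 0, 0, 0, 1], [0, 0, -0.02, 0, 1], [0, 0, -0.04, 0, 1], [0, 0, -0.04, 0, 1], [0, 0, -0.04, 0, 1], [0, 0, -0.03, 0, 1], [0.03, -0.03, 0, 0, 1], [0.03, -0.03, 0, 0, 1]])

```text
t: 24.15
position: [529.4, -188.6, 231.5]
orientation: [0.001, 0.708, 0.706, 0.001]
force: [-0.2, 0.7, -0.7]
width: 94.2
```

carry_out(plan=[[0.04, -0.03, 0, 0, 1], [0.04, -0.03, 0, 0, 1], [0.04, -0.012, 0, 0, 1], [0.026, 0, 0, 0, 1], [0, 0, 0, 0, 1], [0, 0, 0, 0, 1]])

```text
t: 24.75
position: [457.6, -42.5, 230.7]
orientation: [0.0, 0.707, 0.707, 0.0]
force: [-0.0, -0.1, -0.1]
width: 93.9
```

Run:
```python
from h import *
o=robot.observe();print(o['position'],o['orientation'],o['force'],o['width'])
s=snap('scene');t=snap('top')
R=(0,0,255);G=(0,160,0)
d=(588.5,-249.3)
C=[(d,29,73,G),(d,18,73,G),(d,59,20,R)]
overlay(s,C,(320,160,440,280),5,'o16.png')
overlay(t,C,(340,140,460,260),5,'o16t.png')
W=cloud(t);P=near(W,d,40,65,80);print('wide top',fitc(P[:,:2]),(P.min(0)+P.max(0))/2,np.median(P,0))
P=near(W,d,72,12,24);print('rim',fitc(P[:,:2]),len(P))
```

```text
[457.60825001 -42.4667513  230.67852736] [3.81028162e-04 7.06968950e-01 7.07244480e-01 6.89846584e-05] [-0.0079294  -0.1086534  -0.10713567] 93.89044111391534
wide top [ 589.71012105 -247.27530171   24.09068113] [ 589.57045558 -247.37155089   71.79148331] [ 589.67930538 -246.8939092    71.32500424]
rim [ 589.28937398 -250.04287113   52.63500558] 505
```

View pics/o16.png

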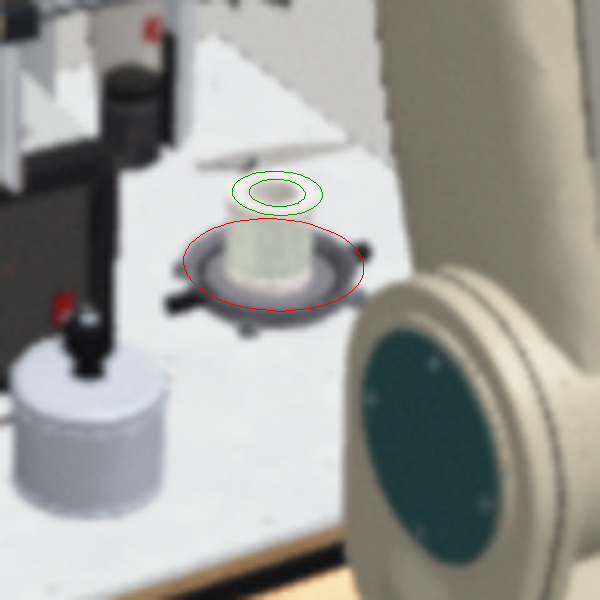

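View pics/o16t.png

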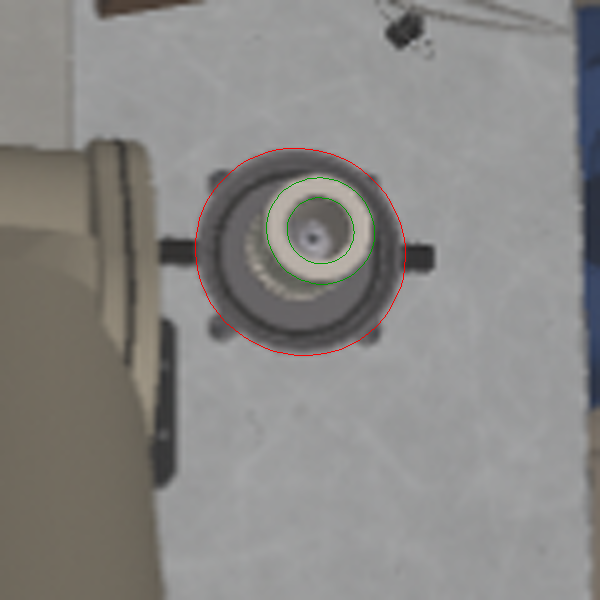

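carry_out(plan=[[0, 0, 0.03, 0, 1], [0, 0, 0.04, 0, 1], [0, 0, 0.03, 0, 1], [0, 0, 0.02, 0, 1], [0, 0, 0.01, 0, 1], [0, 0, 0, 0, 1], [0, 0, 0, 0, 1]])

```text
t: 25.55
position: [457.9, -43.1, 100.9]
orientation: [0.0, 0.708, 0.706, 0.0]
force: [0.3, -0.9, -0.1]
width: 94.3
```

Run:
```python
from h import *
o=robot.observe();print(o['position'],o['force'],o['width'])
s=snap('scene')
R=(0,0,255);G=(0,160,0)
d=o['position'][:2]
C=[(d,15,108,R),(d,45,72,G),(d,46.5,1,G)]
overlay(s,C,(280,190,380,290),6,'o17.png')
```

```text
[457.91510066 -43.06167581 100.92837219] [ 0.26306703 -0.85087604 -0.12209987] 94.29289075103964
```

View pics/o17.png

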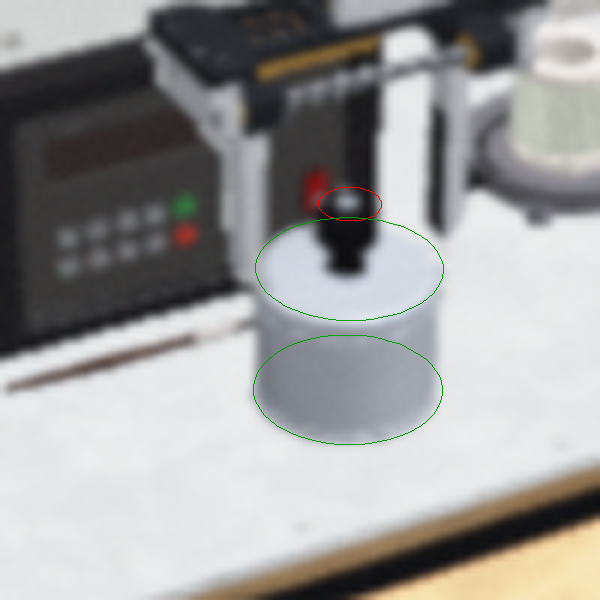

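Well centred. Close, then lift (mouth must clear 73 mm: lift 120).

carry_out(plan=[[0, 0, 0.0005, 0, -1], [0, 0, 0, 0, -1], [0, 0, 0, 0, -1], [0, 0, 0, 0, -1], [0, 0, 0, 0, -1], [0, 0, 0, 0, -1], [0, 0, 0, 0, -1], [0, 0, 0, 0, -1], [0, 0, 0, 0, -1], [0, 0, 0, 0, -1]])

```text
t: 26.6
position: [457.3, -42.6, 99.9]
orientation: [0.0, 0.707, 0.707, -0.0]
force: [0.1, -1.1, -1.1]
width: 29.8
```

carry_out(plan=[[0, 0, -0.01, 0, -1], [0, 0, -0.03, 0, -1], [0, 0, -0.04, 0, -1], [0, 0, -0.04, 0, -1], [-0.03, 0.01, 0, 0, -1], [-0.04, 0.025, 0, 0, -1], [-0.04, 0.03, 0, 0, -1], [-0.04, 0.03, 0, 0, -1], [-0.035, 0.025, 0, 0, -1], [-0.021, 0.011, 0, 0, -1], [0, 0, 0, 0, -1], [0, 0, 0, 0, -1]])

```text
t: 27.8
position: [587.2, -248.0, 219.5]
orientation: [-0.001, 0.708, 0.707, -0.0]
force: [-0.3, 1.2, -2.5]
width: 29.4
```

Run:
```python
from h import *
o=robot.observe();print(o['position'],o['orientation'],o['force'],o['width'])
s=snap('scene');t=snap('top')
R=(0,0,255);G=(0,160,0)
p=o['position'];z=p[2]-100.4
d=(588.5,-249.3)
C=[(p,15,108+z,G),(p,45,72+z,G),(p,46.5,z+1,G),(d,59,20,R)]
overlay(s,C,(320,130,440,280),4,'o18.png')
overlay(t,C,(340,120,460,260),4,'o18t.png')
```

```text
[ 587.19577774 -247.97476731  219.45455201] [-1.26484676e-03  7.07654814e-01  7.06557169e-01 -1.76546558e-04] [-0.34014963  1.21510037 -2.51906786] 29.35693888316532
```

View pics/o18.png

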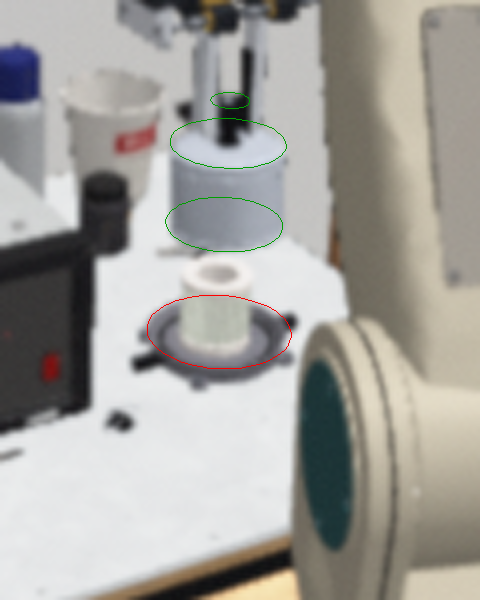

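View pics/o18t.png

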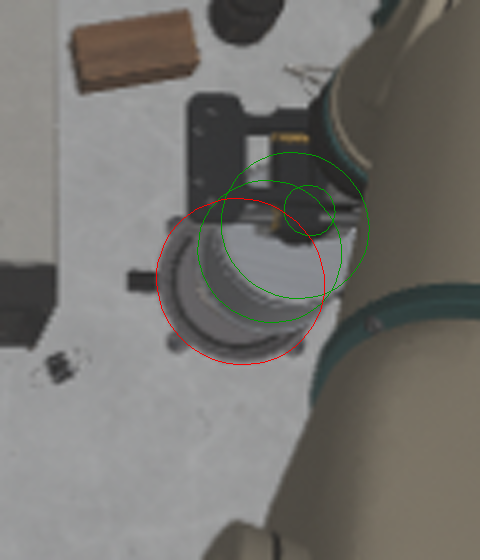

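carry_out(plan=[[0, 0.001, 0.01, 0, -1], [0, 0, 0.02, 0, -1], [0, 0, 0.02, 0, -1], [0, 0, 0.02, 0, -1], [0, 0, 0.015, 0, -1], [0, 0, 0.005, 0, -1], [0, 0, 0, 0, -1], [0, 0, 0, 0, -1]])

```text
t: 28.7
position: [589.8, -248.6, 130.7]
orientation: [0.001, 0.707, 0.707, 0.0]
force: [0.9, 0.1, -2.5]
width: 29.4
```

Run:
```python
from h import *
o=robot.observe();print(o['position'],o['orientation'],o['force'],o['width'])
s=snap('scene');t=snap('top')
R=(0,0,255);G=(0,160,0)
p=o['position'];z=p[2]-100.4
d=(588.5,-249.3)
C=[(p,15,108+z,G),(p,45,72+z,G),(p,46.5,z+1,G),(d,59,20,R)]
overlay(s,C,(320,150,440,270),5,'o19.png')
overlay(t,C,(340,140,460,260),5,'o19t.png')
```

```text
[ 589.76199915 -248.58108392  130.67158558] [6.07660006e-04 7.07316030e-01 7.06897161e-01 2.60953651e-04] [ 0.94298427  0.14913842 -2.47883754] 29.358841351832567
```

View pics/o19.png

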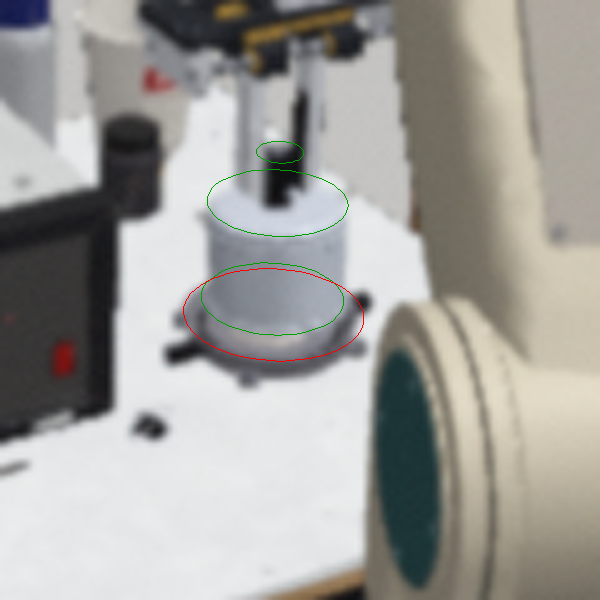

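View pics/o19t.png

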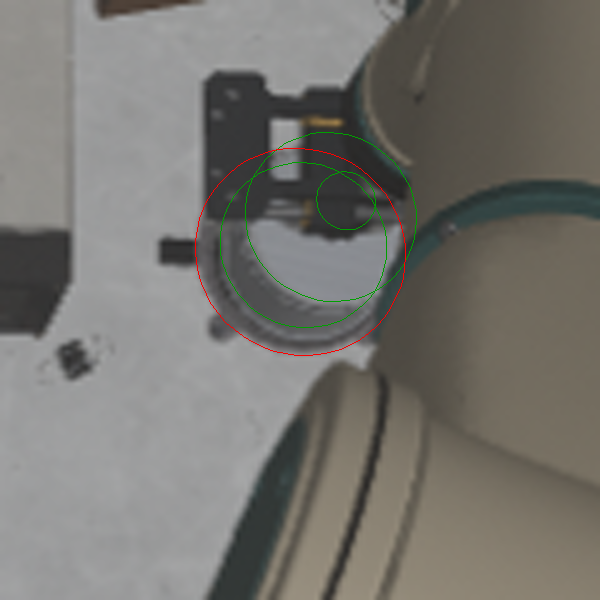

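carry_out(plan=[[0.0005, -0.0007, 0.005, 0, -1], [0, 0, 0.005, 0, -1], [0, 0, 0.003, 0, -1], [0, 0, 0, 0, -1], [0, 0, 0, 0, -1]])

```text
t: 29.3
position: [588.4, -248.0, 116.8]
orientation: [-0.0, 0.707, 0.707, -0.0]
force: [0.0, -0.3, -3.4]
width: 29.4
```

carry_out(plan=[[0, 0, 0.003, 0, -1], [0, 0, 0.001, 0, -1], [0, 0, 0, 0, -1], [0, 0, 0, 0, -1]])

```text
t: 29.7
position: [589.2, -248.3, 114.3]
orientation: [0.001, 0.707, 0.707, 0.0]
force: [-0.7, -0.7, 6.3]
width: 29.1
```

Run:
```python
from h import *
o=robot.observe();print(o['position'],o['orientation'],o['force'],o['torque'],o['width'])
s=snap('scene');t=snap('top')
overlay(s,[],(350,180,410,240),10,'o20.png')
overlay(t,[],(370,160,430,220),10,'o20t.png')
```

```text
[ 589.1515753  -248.32918213  114.2770062 ] [8.57400049e-04 7.07432023e-01 7.06780779e-01 3.58091440e-04] [-0.72815849 -0.65804671  6.31697841] [ 0.21718412  0.30180408 -0.02632346] 29.091043163864327
```

View pics/o20.png

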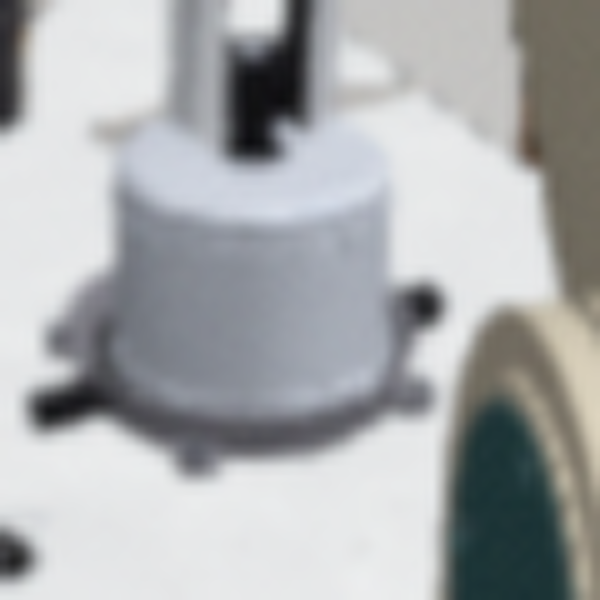

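View pics/o20t.png

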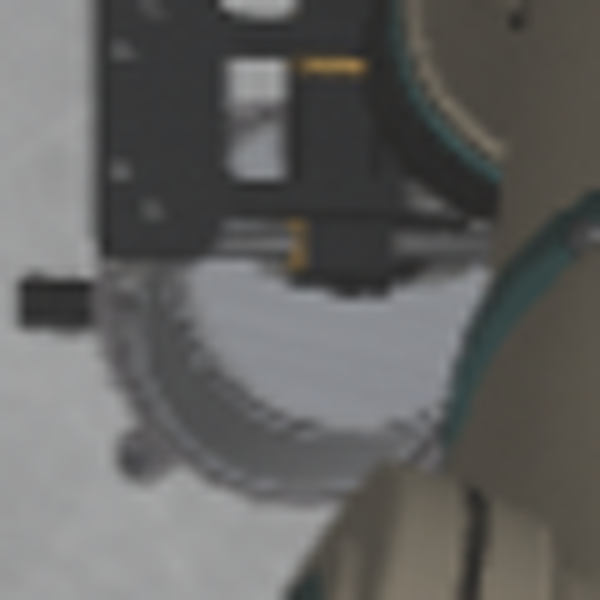

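carry_out(plan=[[0, 0, -0.002, 0, -1], [-0.0015, 0.0015, 0, 0, -1], [0, 0, 0, 0, -1], [0, 0, 0.001, 0, -1], [0, 0, 0.001, 0, -1], [0, 0, 0, 0, -1], [0, 0, 0, 0, -1]])

```text
t: 30.5
position: [589.7, -249.8, 114.1]
orientation: [0.0, 0.707, 0.707, -0.0]
force: [-2.8, 0.9, 7.4]
width: 29.4
```

Run:
```python
from h import *
o=robot.observe();print(o['position'],o['orientation'],o['force'],o['torque'],o['width'])
```

```text
[ 589.69655322 -249.7521743   114.10805913] [ 5.58240351e-06  7.07490712e-01  7.06722625e-01 -1.55308947e-04] [-2.82777653  0.92160311  7.40438781] [ 0.25978346  0.67199004 -0.00217851] 29.366731784570423
```

carry_out(plan=[[0, 0, -0.002, 0, -1], [0, -0.0025, 0, 0, -1], [0, 0, 0, 0, -1], [0, 0, 0.001, 0, -1], [0, 0, 0.001, 0, -1], [0, 0, 0, 0, -1], [0, 0, 0, 0, -1]])

```text
t: 31.2
position: [588.9, -249.5, 114.3]
orientation: [0.001, 0.707, 0.707, 0.001]
force: [1.2, 2.0, 6.4]
width: 29.5
```

Run:
```python
from h import *
o=robot.observe();print(o['position'],o['orientation'],o['force'],o['torque'],o['width'])
```

```text
[ 588.85789374 -249.52032898  114.26305287] [0.00117489 0.70730107 0.706911   0.00080795] [1.20182124 1.97497593 6.43317576] [ 0.27934146 -0.30682265 -0.04443766] 29.461173976327732
```

Run:
```python
from h import *
s=snap('scene');t=snap('top')
for n,x in(('scene',s),('top',t)):
    W=cloud(x)
    P=near(W,(589,-249),40,74,92)
    A=np.c_[P[:,:2]-[589,-249],np.ones(len(P))]
    k=np.ones(len(P),bool)
    for _ in range(5):
        q=np.linalg.lstsq(A[k],P[k,2],rcond=None)[0];k=abs(A@q-P[:,2])<4
    print(n,len(P),k.sum(),'plane',q, np.median(P[:,2]))
    P=near(W,(589,-249),60,74,92);print((P.min(0)+P.max(0))/2,P.max(0)-P.min(0))
    for nm,c,z0,z1 in(('tall',(438,275),99,114),('table',(500,-150),-12,12)):
        P=near(W,c,30,z0,z1);print(nm,len(P),np.median(P[:,2]) if len(P) else 0)
R=(0,0,255);G=(0,160,0)
d=(588.5,-249.3)
overlay(s,[(d,45,83,G),(d,45,86,R)],(340,160,420,240),7,'o21.png')
```

```text
scene 145 142 plane [-9.15406962e-02  9.16550695e-03  8.63082017e+01] 87.34065939991615
[ 582.05721489 -244.82007859   82.98325286] [92.82993021 90.01109929 17.93830943]
tall 195 106.9189753450861
table 170 -0.5753017780002665
top 275 255 plane [-8.70652380e-02  8.19787034e-03  8.45487502e+01] 86.31577340457375
[ 581.29951036 -244.32333866   82.90372633] [83.35963948 82.37199814 17.68295588]
tall 302 105.57252951321516
table 354 -2.3065099802663553
```

View pics/o21.png

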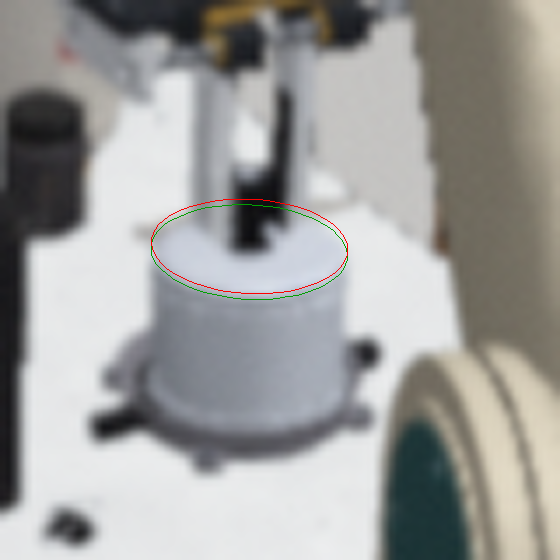

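carry_out(plan=[[0, 0, -0.005, 0, -1], [0, 0, -0.01, 0, -1], [0, 0, -0.005, 0, -1], [0, 0, 0, 0, -1], [0, 0, 0, 0, -1]])

```text
t: 31.8
position: [587.1, -249.5, 132.9]
orientation: [-0.0, 0.707, 0.707, -0.0]
force: [-0.4, 0.9, -2.9]
width: 29.5
```

```bash
cat >> h.py <<'E'
def tilt(x,c,zt,R=40,band=10):
    W=cloud(x);P=near(W,c,R,zt-band,zt+band)
    A=np.c_[P[:,:2]-np.array(c[:2]),np.ones(len(P))];k=np.ones(len(P),bool)
    for _ in range(8):
        q=np.linalg.lstsq(A[k],P[k,2],rcond=None)[0];k=abs(A@q-P[:,2])<4
    return k.sum(),np.round(q,3)
E
python3 - <<'E'
from h import *
o=robot.observe();p=o['position'];print(p,o['force'],o['torque'],o['width'])
s=snap('scene');t=snap('top')
for x in(s,t): print(tilt(x,p[:2],p[2]-28),tilt(x,(438,275),107,30))
G=(0,160,0)
overlay(s,[(p,45,p[2]-28.4,G),(p,46.5,p[2]-99.4,G)],(340,150,420,240),6.5,'o22.png')
E
```

```text
[ 587.09420413 -249.48625208  132.87318964] [-0.44268837  0.87438047 -2.88603853] [ 0.06018243 -0.00726204  0.02766452] 29.54086733221511
(np.int64(143), array([-9.30000e-02,  8.00000e-03,  1.05165e+02])) (np.int64(182), array([-1.10000e-02,  3.00000e-03,  1.06867e+02]))
(np.int64(272), array([-8.10000e-02, -1.70000e-02,  1.03038e+02])) (np.int64(287), array([4.00000e-03, 1.00000e-03, 1.05842e+02]))
```

View pics/o22.png

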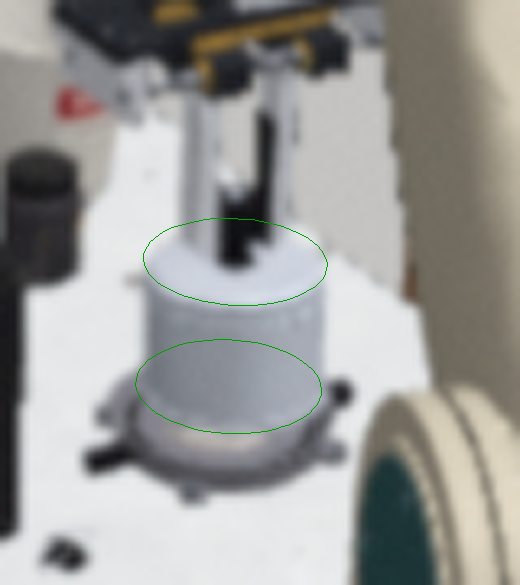

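carry_out(plan=[[0, 0, -0.02, 0, -1], [0, 0, -0.025, 0, -1], [0, 0, -0.025, 0, -1], [0, 0, 0, 0, -1], [0.005, -0.02, 0, 0, -1], [0.01, -0.03, 0, 0, -1], [0.01, -0.03, 0, 0, -1], [0.01, -0.03, 0, 0, -1], [0.005, -0.02, 0, 0, -1], [0, 0, 0, 0, -1], [0, 0, 0, 0, -1]])

```text
t: 33.0
position: [457.4, -209.3, 202.4]
orientation: [-0.0, 0.707, 0.707, -0.0]
force: [-0.1, -0.6, -2.1]
width: 29.7
```

Run:
```python
from h import *
o=robot.observe();p=o['position'];print(p,o['force'],o['torque'],o['width'])
s=snap('scene','s23.png');t=snap('top','t23.png')
for x in(s,t): print(tilt(x,p[:2],p[2]-28))
W=cloud(t);P=near(W,(589,-249),40,65,80);print('wide top',fitc(P[:,:2]),np.median(P,0))
```

```text
[ 457.4335247  -209.33715363  202.3516626 ] [-0.06498845 -0.61076713 -2.08286002] [ 0.01200342 -0.06484183 -0.01101023] 29.65196682907261
(np.int64(172), array([-9.00000e-02,  2.00000e-03,  1.74707e+02]))
(np.int64(229), array([-7.40000e-02,  3.00000e-03,  1.73137e+02]))
wide top [ 588.17286914 -245.54817679   24.14908883] [ 587.88982736 -245.58732124   71.35645275]
```

View pics/s23.png

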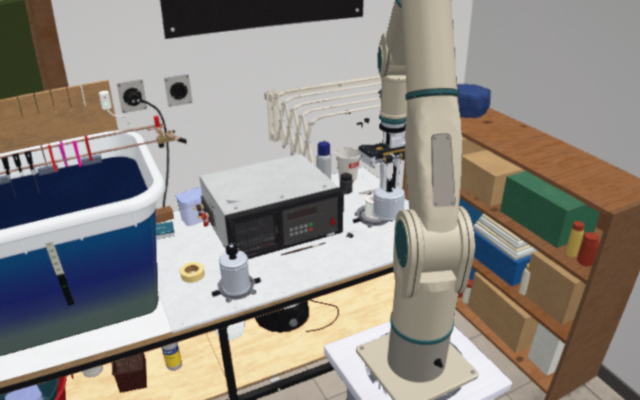

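carry_out(plan=[[0, 0, 0.02, 0, -1], [0, 0, 0.03, 0, -1], [0, 0, 0.025, 0, -1], [0, 0, 0.015, 0, -1], [0, 0, 0.005, 0, -1], [0, 0, 0.002, 0, -1], [0, 0, 0.002, 0, -1], [0, 0, 0, 0, -1], [0, 0, 0, 0, -1]])

```text
t: 34.0
position: [458.0, -209.6, 104.6]
orientation: [0.001, 0.707, 0.707, 0.0]
force: [0.6, -0.6, -3.1]
width: 29.3
```

carry_out(plan=[[0, 0, 0.001, 0, -1], [0, 0, 0.001, 0, -1], [0, 0, 0.001, 0, -1], [0, 0, 0, 0, -1]])

```text
t: 34.4
position: [456.9, -209.7, 102.5]
orientation: [-0.0, 0.708, 0.707, -0.0]
force: [-4.4, 0.2, 14.4]
width: 29.3
```

carry_out(plan=[[0, 0, 0, 0, 1], [0, 0, 0, 0, 1], [0, 0, 0, 0, 1], [0, 0, 0, 0, 1], [0, 0, 0, 0, 1], [0, 0, 0, 0, 1]])

```text
t: 35.0
position: [457.5, -209.4, 100.8]
orientation: [-0.0, 0.707, 0.707, -0.0]
force: [-0.0, -0.3, -1.3]
width: 73.9
```

Run:
```python
from h import *
o=robot.observe();p=o['position'];print(p,o['force'],o['torque'],o['width'])
s=snap('scene');t=snap('top')
for x in(s,t):
    print(tilt(x,p[:2],72))
    W=cloud(x);P=near(W,p[:2],30,98,112);print(len(P),(P.min(0)+P.max(0))/2,np.ptp(P,axis=0)); P=near(W,p[:2],60,60,80);print(len(P),(P.min(0)+P.max(0))/2,np.ptp(P,axis=0))
G=(0,160,0);R=(0,0,255)
C=[(p,45,72,G),(p,46.5,1,G),(p,15,108,G)]
overlay(s,C,(340,180,420,270),6.5,'o24.png')
overlay(t,C,(340,190,430,280),6.5,'o24t.png')
```

```text
[ 457.50183429 -209.35347688  100.83678729] [-0.0394446  -0.34164211 -1.25693172] [0.03862129 0.01043767 0.03605681] 73.91815638935611
(np.int64(152), array([-2.000e-02, -1.100e-02,  7.227e+01]))
69 [ 447.49398847 -205.30198237  104.79979017] [30.91306896 28.90776042 12.90682986]
288 [ 448.53076069 -205.5201434    69.95039934] [93.59442862 89.55389201 19.86322404]
(np.int64(188), array([-5.0000e-03,  1.5000e-02,  7.0316e+01]))
16 [ 447.44048501 -204.78719123  104.16103004] [30.81858824 17.77350338 10.00770361]
379 [ 446.80373737 -208.09879033   68.04631426] [87.13859555 77.89914102 15.53939661]
```

View pics/o24.png

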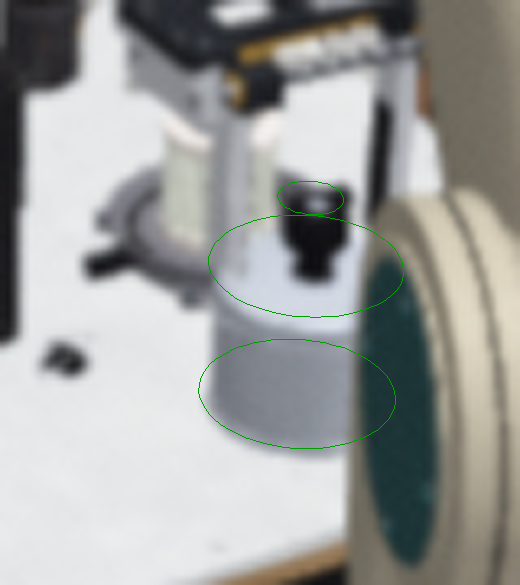

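View pics/o24t.png

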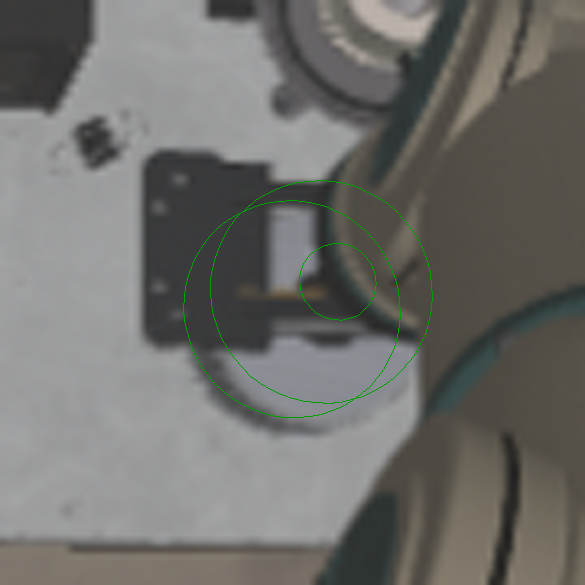

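carry_out(plan=[[0, -0.003, 0, 0, 1], [0, -0.003, 0, 0, 1], [0, -0.0035, 0.0005, 0, 1], [0, 0, 0, 0, 1], [0, 0, 0, 0, -1], [0, 0, 0, 0, -1], [0, 0, 0, 0, -1], [0, 0, 0, 0, -1], [0, 0, 0, 0, -1], [0, 0, 0, 0, -1], [0, 0, 0, 0, -1], [0, 0, 0, 0, -1]])

```text
t: 36.3
position: [448.0, -209.4, 100.5]
orientation: [0.0, 0.707, 0.707, 0.0]
force: [-0.0, 0.5, 0.4]
width: 33.2
```

carry_out(plan=[[0, 0, -0.005, 0, -1], [0, 0, -0.01, 0, -1], [0, 0, -0.015, 0, -1], [0, 0, -0.02, 0, -1], [0, 0, -0.02, 0, -1], [0, 0, -0.02, 0, -1], [0, 0, -0.015, 0, -1], [0, 0, -0.005, 0, -1], [0, 0, 0, 0, -1], [0, 0, 0, 0, -1]])

```text
t: 37.3
position: [447.5, -209.1, 210.0]
orientation: [-0.001, 0.707, 0.707, -0.0]
force: [0.5, 0.6, -3.5]
width: 29.5
```

Run:
```python
from h import *
o=robot.observe();p=o['position'];print(p,o['force'],o['torque'],o['width'])
s=snap('scene');t=snap('top')
for x in(s,t):
    print(tilt(x,p[:2],p[2]-28))
```

```text
[ 447.48449247 -209.14982249  210.00290871] [ 0.47264323  0.56376124 -3.46659525] [0.03429941 0.03292702 0.05165187] 29.496151004080108
(np.int64(212), array([7.00000e-03, 4.00000e-03, 1.80458e+02]))
(np.int64(210), array([-1.10000e-02, -1.00000e-03,  1.78326e+02]))
```

carry_out(plan=[[-0.003, 0.003, 0, 0, -1], [-0.003, 0.007, 0, 0, -1], [-0.004, 0.011, 0, 0, -1], [-0.004, 0.014, 0, 0, -1], [-0.004, 0.014, 0, 0, -1], [-0.004, 0.014, 0, 0, -1], [-0.004, 0.014, 0, 0, -1], [-0.004, 0.014, 0, 0, -1], [-0.003, 0.014, 0, 0, -1], [-0.003, 0.014, 0, 0, -1], [-0.003, 0.011, 0, 0, -1], [-0.001, 0.0075, 0, 0, -1]])

```text
t: 38.6
position: [587.0, -249.9, 209.9]
orientation: [0.0, 0.707, 0.707, 0.0]
force: [-0.6, 0.0, -3.5]
width: 29.3
```

carry_out(plan=[[0, 0.004, 0, 0, -1], [0, 0, 0, 0, -1], [0, 0, 0, 0, -1], [0, 0, 0, 0, -1]])

```text
t: 39.0
position: [589.0, -249.5, 210.5]
orientation: [-0.0, 0.707, 0.707, -0.0]
force: [0.3, -0.2, -2.6]
width: 29.5
```

Run:
```python
from h import *
o=robot.observe();p=o['position'];print(p,o['force'],o['torque'],o['width'])
s=snap('scene');t=snap('top')
for x in(s,t):
    print(tilt(x,p[:2],p[2]-28))
    W=cloud(x);P=near(W,(589,-249),72,12,24);print('rim',fitc(P[:,:2]),len(P))
```

```text
[ 588.98933401 -249.48277958  210.50994459] [ 0.2550184  -0.17697667 -2.59816581] [ 0.05290287 -0.00732274  0.01387106] 29.5137070106761
(np.int64(173), array([-1.00000e-03, -1.00000e-03,  1.81025e+02]))
rim [ 594.90547557 -251.4112776    50.19473805] 268
(np.int64(339), array([ 1.20000e-02, -7.00000e-03,  1.79196e+02]))
rim [ 591.35803109 -251.43144709   54.93885142] 278
```

carry_out(plan=[[0.0005, 0, 0.005, 0, -1], [0, 0, 0.01, 0, -1], [0, 0, 0.015, 0, -1], [0, 0, 0.015, 0, -1], [0, 0, 0.015, 0, -1], [0, 0, 0.015, 0, -1], [0, 0, 0.008, 0, -1], [0, 0, 0.003, 0, -1], [0, 0, 0, 0, -1], [0, 0, 0, 0, -1]])

```text
t: 40.1
position: [589.9, -249.2, 125.0]
orientation: [0.001, 0.707, 0.707, 0.0]
force: [1.3, 0.7, -3.3]
width: 29.4
```

Run:
```python
from h import *
o=robot.observe();p=o['position'];print(p,o['force'],o['torque'],o['width'])
s=snap('scene');t=snap('top')
for x in(s,t):
    print(tilt(x,p[:2],p[2]-28))
d=(589,-249)
G=(0,160,0);R=(0,0,255)
C=[(p,45,p[2]-29.5,G),(p,46.5,p[2]-100.5,G),(d,59,20,R)]
overlay(s,C,(340,160,420,250),6.5,'o25.png')
overlay(t,C,(350,140,440,230),6.5,'o25t.png')
```

```text
[ 589.9419003  -249.21026296  125.03004551] [ 1.2948449   0.73288824 -3.29338592] [ 0.05349486 -0.0251035  -0.01658257] 29.361790409755937
(np.int64(172), array([1.0000e-03, 1.0000e-03, 9.5336e+01]))
(np.int64(270), array([-2.000e-03,  6.000e-03,  9.381e+01]))
```

View pics/o25.png

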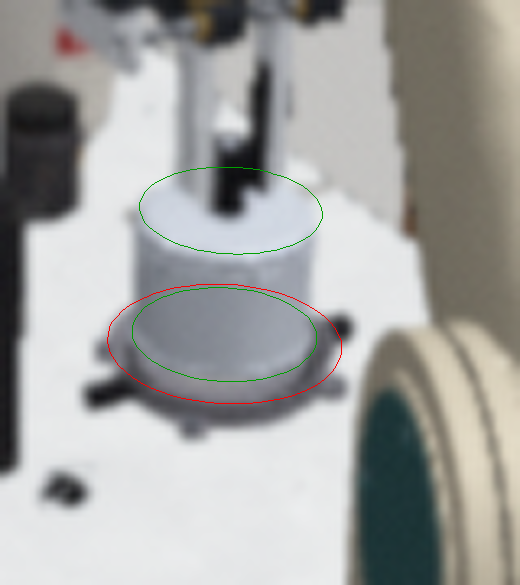

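View pics/o25t.png

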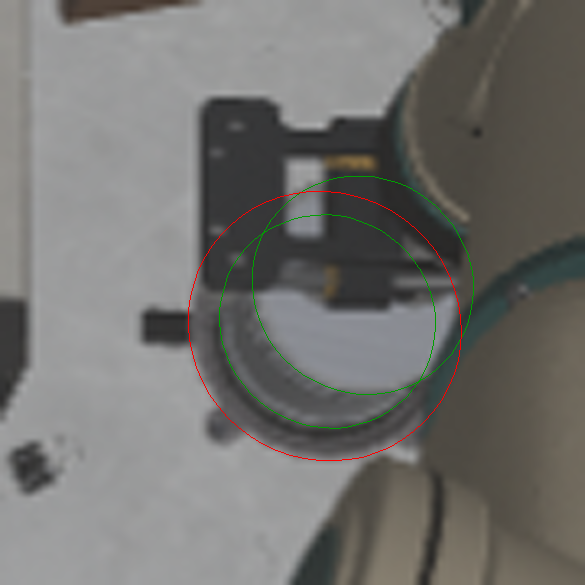

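carry_out(plan=[[0, -0.0005, 0.003, 0, -1], [0, 0, 0.003, 0, -1], [0, 0, 0.003, 0, -1], [0, 0, 0.001, 0, -1], [0, 0, 0, 0, -1], [0, 0, 0, 0, -1]])

```text
t: 40.8
position: [589.0, -249.0, 114.4]
orientation: [-0.0, 0.707, 0.707, -0.0]
force: [-0.1, 0.2, -3.3]
width: 29.4
```

carry_out(plan=[[0, 0, 0.001, 0, -1], [0, 0, 0.001, 0, -1], [0, 0, 0, 0, -1], [0, 0, 0, 0, -1]])

```text
t: 41.2
position: [589.3, -249.1, 113.0]
orientation: [0.0, 0.707, 0.707, 0.0]
force: [-0.6, 0.9, 1.2]
width: 29.3
```

carry_out(plan=[[0, 0, 0.0005, 0, -1], [0, 0, 0, 0, -1], [0, 0, 0, 0, 0], [0, 0, 0, 0, 1], [0, 0, 0, 0, 1], [0, 0, 0, 0, 1], [0, 0, 0, 0, 1], [0, 0, 0, 0, 1], [0, 0, -0.02, 0, 1], [0, 0, -0.04, 0, 1], [0, 0, -0.04, 0, 1], [0, 0, -0.04, 0, 1]])

```text
t: 42.4
position: [588.7, -248.9, 253.4]
orientation: [-0.0, 0.707, 0.707, -0.0]
force: [0.1, -0.0, 0.5]
width: 93.9
```

carry_out(plan=[[0, -0.04, 0, 0, 1], [0.04, -0.04, 0, 0, 1], [0.04, -0.04, 0, 0, 1], [0.04, -0.01, 0, 0, 1], [0.04, 0, 0, 0, 1], [0.04, 0, 0, 0, 1], [0, 0, 0, 0, 1], [0, 0, 0, 0, 1], [0, 0, 0, 0, 1]])

```text
t: 43.3
position: [468.5, -59.5, 252.0]
orientation: [0.0, 0.708, 0.706, -0.0]
force: [-0.1, 0.1, -0.6]
width: 93.9
```

Run:
```python
from h import *
o=robot.observe();p=o['position'];print(p,o['force'],o['width'])
s=snap('scene','s26.png');t=snap('top','t26.png')
for n,x in(('scene',s),('top',t)):
    W=cloud(x)
    print(n,'short',tilt(x,(589,-249),83),'tall',tilt(x,(438,275),107,30))
    for nm,c,z0,z1 in(('short knob',(589,-249),110,125),('tall knob',(438,275),134,150)):
        P=near(W,c,25,z0,z1);print(nm,len(P),(P.min(0)+P.max(0))/2,np.ptp(P,axis=0))
d=(589,-249)
G=(0,160,0);R=(0,0,255)
C=[(d,45,83,G),(d,15,119,G),(d,59,20,R)]
overlay(s,C,(340,150,420,240),6.5,'o26.png')
overlay(t,C,(350,140,440,230),6.5,'o26t.png')
```

```text
[468.45053389 -59.53179358 251.9978741 ] [-0.09539528  0.12060659 -0.63321448] 93.93507262542485
scene short (np.int64(192), array([6.0000e-03, 1.0000e-03, 8.3189e+01])) tall (np.int64(185), array([ 1.20000e-02, -9.00000e-03,  1.07046e+02]))
short knob 53 [ 589.58449525 -244.15849034  116.9440462 ] [32.97628515 30.46215801 10.43672636]
tall knob 91 [437.32877588 276.70550289 140.53398992] [35.04828011 31.55172068 12.94385078]
top short (np.int64(521), array([-4.0000e-03,  2.0000e-03,  8.1775e+01])) tall (np.int64(286), array([ 2.00000e-03, -1.00000e-03,  1.05511e+02]))
short knob 115 [ 590.42749059 -248.07708025  116.7951746 ] [29.97329396 29.08644884 12.98109354]
tall knob 122 [437.9857336  274.82049178 140.00024567] [29.8836628  29.28975896 11.92097732]
```

View pics/o26.png

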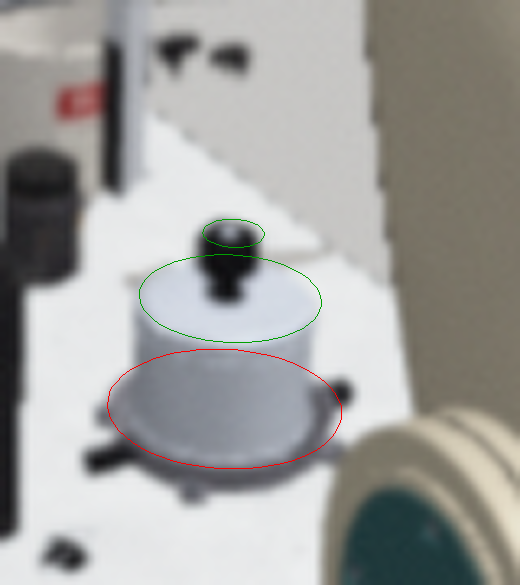

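View pics/o26t.png

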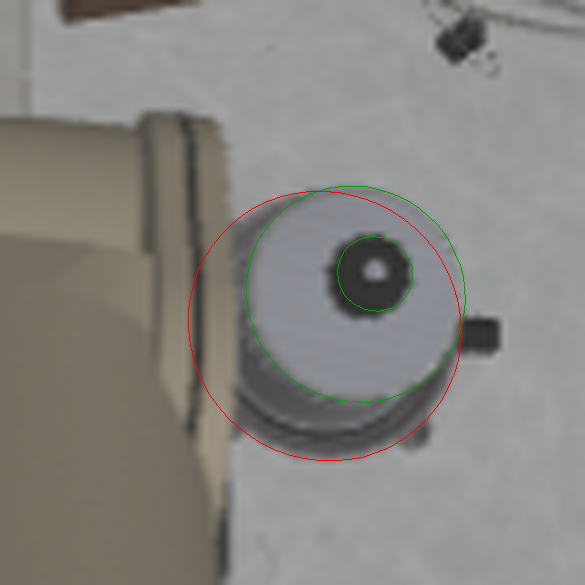

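View pics/s26.png

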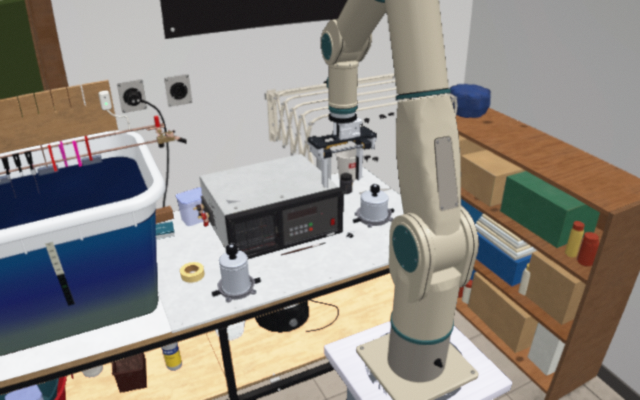

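Run:
```python
from workcell import robot
o=robot.observe();print(o['t'],o['dq'].round(4));print(robot.finish_job())
```

```text
43.4 [ 0.0021  0.0004 -0.0039  0.0007 -0.0033  0.0019 -0.0011]
the job is handed in; nothing more can be done
None
```

The job is handed in at 43.4 s of the 112 s allowed. Both cartridges are on their standpipes, each under its matching bell, and the gripper is open and clear of everything.

- **Fault mended:** the short bell tilted about 0.09 rad in the grip and met the large base 3 mm too high. I set it level on the worktop, gripped it again, carried it more slowly and seated it.
- **Bells, last check:** both flat tops are level within about 0.015 rad. The scene camera reads them at 83.2 mm (short) and 107.0 mm (tall), the seated heights. Both look centred on their bases to within about 2 mm.
- **Cartridges:** both met the seat at the expected height. The cameras disagreed by several mm in y (up to about 5), so I corrected against known grip positions.
- **Wide cartridge:** it seems to have shifted about 2 mm during the tilted try, leaving it perhaps 4–5 mm off the axis. That is within the 9 mm allowed. I could not look at either cartridge again once its bell was on.

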